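# Release a rigid air tube from a push-fit manifold

### The job

Take the blue air tube out of the manifold: slide the orange release clip fully home around its fitting so that the clip holds the collet ring down, draw the tube straight out while the ring is held down, without forcing it, and lower it to the bottom of the green offcut can. Then slide the clip back off so that the ring springs up again, and lay it flat on the black rubber mat. Leave the other two tubes in their fittings and do not shift the other things on the bench.

Things in the scene. Friction and masses are not known exactly. Their poses are not given: they have to be found in the camera images.
- manifold: Aluminium air manifold bolted to the bench, 40 x 165 x 30 mm, top face 48 mm above the bench. Origin: on the bench under its centre. Along its y axis stand three upright push-fit fittings, at y = +50, 0, -50 mm. Its -x side faces the robot; the clip goes on from there. At its +y end a gauge, 89 mm high, reaching y = 125 mm; at its -y end a shut valve, 62 mm high, reaching y = -132 mm.
- collet0_top (a point): Centre of the top face of the grey collet ring of the fitting at manifold y = +50 mm; 100 mm above the bench when up. Each fitting, heights above the bench: brass hexagon up to 58 mm, 35 mm over corners; thin neck, 17.2 mm wide, 58 to 70 mm; black head, diameter 33 mm, 70 to 88 mm; collet ring, diameter 32 mm, 4 mm thick, 96 to 100 mm when up.
- collet1_top (a point): The same point on the middle fitting (y = 0).
- collet2_top (a point): The same point on the fitting at y = -50 mm.
- collet0 (a joint): Collet ring of the fitting at y = +50 mm: how far it is pressed down, in m; 0 up, 0.0075 hard down. Its spring pushes up with 3 N when up and 0.5 N more per mm. While the ring is up, teeth inside hold the bead at the tube's foot; from 3 mm down the tube is free. The tube must rise 11 mm for its bead to pass the teeth, 45 mm to leave the fitting.
- collet1 (a joint): Collet ring of the middle fitting, likewise.
- collet2 (a joint): Collet ring of the fitting at y = -50 mm, likewise.
- tube_blue: The rigid blue tube to take out: diameter 12 mm, 135 mm long, about 40 g, upright in any one of the three fittings. Origin: centre of its foot, 55 mm above the bench while fitted (top then at 190 mm, 90 mm of it clear above the ring); z up along the tube. A 16 mm bead lies 15 to 19 mm above its foot.
- tube_white: White tube, same size and origin, in another fitting; stays there.
- tube_black: Black tube, same size and origin, in the third fitting; stays there.
- clip: Orange plastic release clip, about 45 g, 140 mm long (x), 36 wide, 46 high, starting upright on the mat, with two level forks one above the other, open to +x, an upright web behind them and a handle to -x. Origin: level with its underside, on the line that meets the tube's axis when the clip is home. Web: x = -28 to -19 mm; home, it is within 3 mm of the fitting's head.
- clip_mouth (a point): Point between the clip's forks, 9 mm ahead of its origin (+x), 33.5 mm above its underside. Lower fork (21.6 mm slot, for the neck): z = 3 to 8 mm, thin tips to x = 22 mm. Upper fork (23 mm slot, bears on the ring): underside at z = 33.5 mm as far as x = 9 mm, from there a ramp up to z = 43 mm at x = 24 mm, which presses the ring down as the clip slides on.
- clip_grip (a point): Middle of the clip's handle, 82 mm behind its origin and 23 mm above its underside: grip across its 12 mm width. Handle: z = 14 to 32 mm, x = -105 to -28 mm, then a foot 24 mm wide to x = -115 mm. Slide on level, along clip +x, square to the row, origin 59 to 62 mm above the bench, with 3 to 10 N. Let go, the clip rises to bear under the head and stays, ring about 4.5 mm down.
- mat: Black rubber mat fixed to the bench, 210 (x) x 170 (y) x 3 mm. Origin: centre of its underside. It lies on either side of the manifold.
- can: Green steel offcut can fixed to the bench, 90 mm outside diameter, 3 mm wall, 80 mm high, inner floor at 4 mm. Origin: centre of its underside. Two short offcuts (12 mm, to 87 mm height) stand fixed in it at x = 33 mm, y = -12 and 11 mm; the rest, about the centre and towards -x, is free. It lies on the other side of the manifold from the mat.
- coupler: Brass coupler, 25 mm wide, 34 mm high, upright on the mat near a corner; bystander. Origin: centre of its underside.
- grease: Steel jar with a red cap, 64 mm diameter, 55 mm high, standing in front of the manifold on one side; bystander. Origin: centre of its underside.
- oil: White plastic oil bottle with a yellow cap, 54 mm diameter, 110 mm high, standing in front of the manifold between it and the mat or the can; bystander. Origin: centre of its underside.
- spray: Grey spray can, 60 mm diameter, 165 mm high, behind the manifold; bystander. Origin: centre of its underside.
- tape: Grey roll of tape, 90 mm diameter, 22 mm high, lying behind the manifold; bystander. Origin: centre of its underside.
- wrench: Steel wrench lying in front of the manifold, about 20 mm high at most; bystander.
- driver: Screwdriver with a green handle lying in front of the manifold, about 30 mm high at most; bystander.
There are look-alikes about, which are no part of the job. Of the things shaped like the clip, the orange one is meant.

How it is judged:
By the outcome, as a careful person would: the job done as asked, in the order asked, and still so for the second after the job is handed in, with the robot touching nothing.
It also fails if it takes over 72 s, if anything falls off the work surface, if the arm or the gripper's body presses on something with over 40 N, if the wrist force passes 120 N, or if a joint passes its speed limit or range.

### The arm

A 6-joint arm with a two-finger parallel gripper is mounted at the origin on the work surface. World frame = base frame: x ahead of the robot, y to its left, z up, the work surface at z = 0. Lengths are in m, angles in rad, forces in N, time in s.
With the tool pointing down it reaches from about 0.35 to 0.725 m from the base axis. Payload 4.3 kg.
Tool frame: the origin (TCP) lies midway between the tips of the shut fingers; the grasp point (between the pads) lies 19 mm behind it; z points along the fingers, y is the direction in which the jaws open and shut (so a half turn about z gives the same grasp; the last joint's range is limited). The gripper opens to 85 mm and grips with 20 to 120 N. Pads are 22 mm wide; open, the fingers measure 114 mm over their backs; the gripper's body (76 mm by 85 mm) begins 54 mm behind the grasp point. The pads swing forward as they close: fully open they stand 13 mm farther back than shut.
Start: joints at [1.159, 0.377, 0.081, 1.274, 0, 1.46], TCP at [0.171, 0.549, 0.231] pointing down, gripper open.
Joint ranges: [-2.72, 2.72], [-0.84, 1.66], [-1.02, 1.22], [-1.77, 2.12], [-1.37, 1.28], [-3.14, 3.14]. Speed limits (rad/s): [2.57, 2.57, 3.14, 3.14, 3.14, 3.14].

### API

Orientations are given as a 3x3 rotation matrix whose columns are the frame's x, y, z axes.
In Python, from plant import bot gives the robot as it stands. The module is installed in compiled form; this text tells all that it offers.
- The arm moves only by the shell command python3 -m inch 'ROWS' [OPENING] [FORCE]. ROWS is JSON, a list of rows, each a list of 6 numbers: the shift along the tool's x, y, z in mm, then the turn, a rotation vector about the tool's x, y, z in rad. A call has 1 to 20 rows; each row shifts and turns the pose as measured when the row begins, along the tool's axes as they then stand; what a row does not reach is not made up. A row lasts 1/8 s, in which the tool goes at most 62.5 mm and 10.7 degrees, less where a joint would pass 70% of its speed; a pose out of reach is approached as far as the arm can. A call with a gripper value outside its range is refused whole. OPENING is the finger opening in mm, from 0 to 85.4, set as the call begins (- or left out, the last holds). The fingers move at their own pace and stop on an object; FORCE is the grip in N (left out, the last holds). Time passes only in rows, so rows that do not move let the fingers close. It gives the time, the measured TCP pose, the force and the opening at its end, in the units of the state.
- bot.get_obs(): the state, without advancing time (a new reading comes with each control period).
- bot.grab_frame(name): name is "scene" or "top" or "wrist"; returns a dict with "frame" (480x640x3 uint8, blue, green, red), "fx", "fy", "cx", "cy" (pixels), "rvec" (rotation vector, rad) and "tvec" (3), from world to camera coordinates, as OpenCV has them. Camera axes: x right, y down, z forward; pixel columns grow to the right and rows downward; lengths in m; the calibration is good to about 2 mm. A picture is of the moment at which its call begins. There is no depth.
- bot.close_job(): hands the job in, once; it reports no verdict.
The state is a dict: "time_s": time; "q": joint angles; "dq": joint speeds; "joint_efforts": joint torques, N m; "position": TCP position; "orientation": TCP orientation; "force": force on the tool from outside, world axes, zero at the start; "ft_torque": the same for the moment, N m; "grip_width": finger opening in m.
Only numpy, scipy, OpenCV 4.12 (cv2) and the standard library are available. Lean on these libraries where they do the work, as an engineer would, in place of code of your own. Each camera call takes 0.05 s, during which the arm holds its last target.

## Working session

There is one attempt and no reset: what is moved stays moved. The work goes in short steps, Python scripts to look and compute and a shell command to move; the robot and the scene stay as the last step left them, time stands still between calls to the robot, and variables do not carry over. Pictures are saved under pics/ and viewed, and the job is handed in when it is done.

```bash
mkdir -p pics; cat > h.py <<'E'
import numpy as np, cv2
from plant import bot
def snap(name,out):
    f=bot.grab_frame(name); cv2.imwrite('pics/'+out,f['frame'])
    np.savez('pics/'+out+'.npz',**{k:np.array(f[k]) for k in f}); return f
def load(out): return np.load('pics/'+out+'.npz')
def cam(f):
    K=np.array([[f['fx'],0,f['cx']],[0,f['fy'],f['cy']],[0,0,1]],float)
    return K,np.array(f['rvec'],float).ravel(),np.array(f['tvec'],float).ravel()
def proj(f,P):
    K,r,t=cam(f); return cv2.projectPoints(np.array(P,float).reshape(-1,3),r,t,K,None)[0].reshape(-1,2)
def at_z(f,uv,z):
    K,r,t=cam(f);R=cv2.Rodrigues(r)[0];c=-R.T@t
    d=R.T@np.linalg.inv(K)@np.array([uv[0],uv[1],1.]); return c+d*(z-c[2])/d[2]
E
python3 - <<'E'
from h import *
o=bot.get_obs();print({k:np.round(o[k],3).tolist() for k in o})
snap('scene','s0.png');snap('top','t0.png');snap('wrist','w0.png')
E
```

```text
{'time_s': 0.0, 'q': [1.159, 0.378, 0.08, 1.274, 0.0, 1.46], 'dq': [-0.002, 0.001, 0.002, -0.001, 0.001, -0.0], 'joint_efforts': [0.002, -46.361, 26.987, 0.021, 0.0, -0.0], 'position': [0.171, 0.548, 0.23], 'orientation': [[-0.955, 0.297, -0.001], [0.297, 0.955, -0.002], [0.0, -0.002, -1.0]], 'force': [-0.363, -0.106, 0.055], 'ft_torque': [-0.026, 0.015, 0.005], 'grip_width': 0.085}
```

View pics/s0.png

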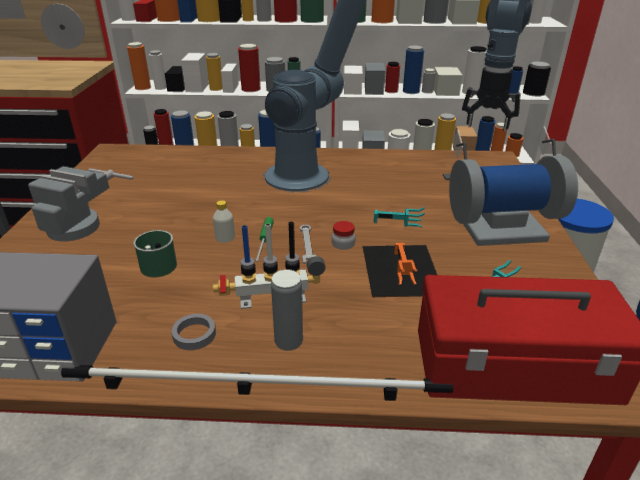

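View pics/t0.png

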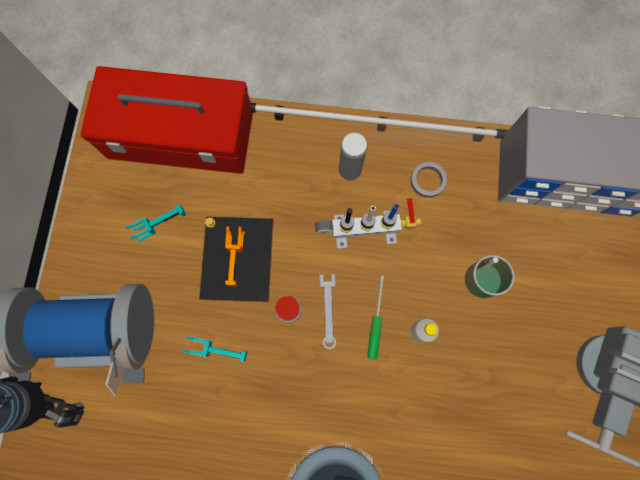

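View pics/w0.png

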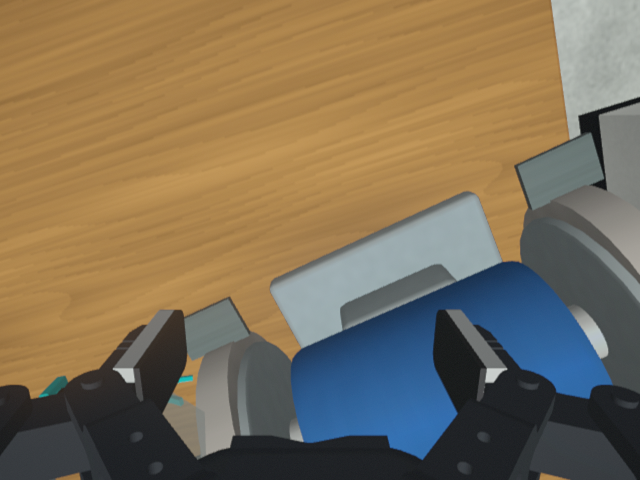

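```bash
python3 - <<'E'
from h import *
f=load('t0.png');im=f['frame']
a=cv2.resize(im[150:270,310:430],None,fx=5,fy=5,interpolation=cv2.INTER_CUBIC);cv2.imwrite('pics/c1.png',a)
a=cv2.resize(im[205:305,190:290],None,fx=6,fy=6,interpolation=cv2.INTER_CUBIC);cv2.imwrite('pics/c2.png',a)
a=cv2.resize(im[180:360,380:540],None,fx=3,fy=3,interpolation=cv2.INTER_CUBIC);cv2.imwrite('pics/c3.png',a)
K,r,t=cam(f);R=cv2.Rodrigues(r)[0];print(K,-R.T@t)
for uv in [(320,240),(100,240),(367,225)]: print(at_z(f,uv,0).round(3))
E
```

```text
[[495.66587787   0.         316.11506579]
 [  0.         495.66587787 241.22717491]
 [  0.           0.           1.        ]] [0.31412949 0.0740392  1.21004407]
[0.583 0.104 0.   ]
[0.517 0.652 0.   ]
[ 0.635 -0.009 -0.   ]
```

View pics/c1.png

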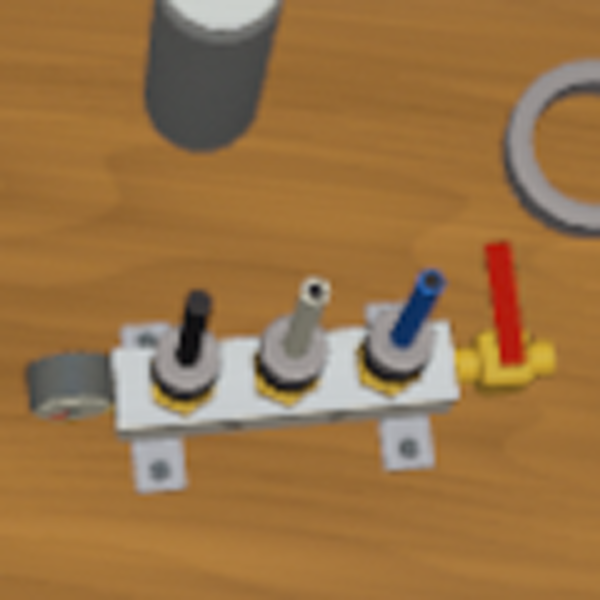

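View pics/c2.png

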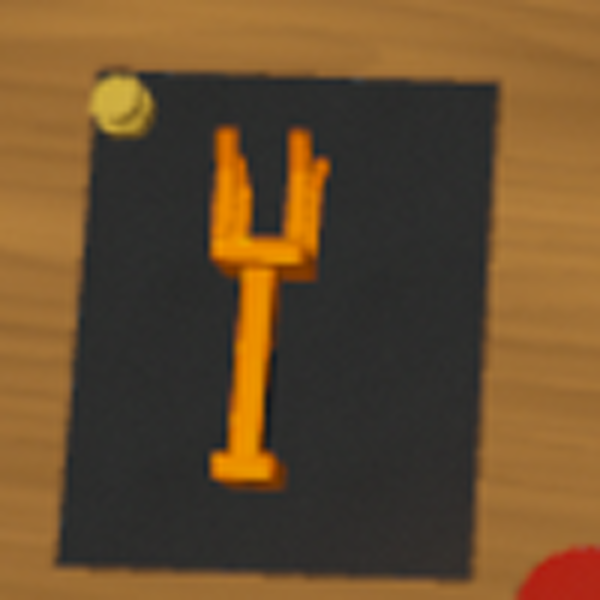

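View pics/c3.png

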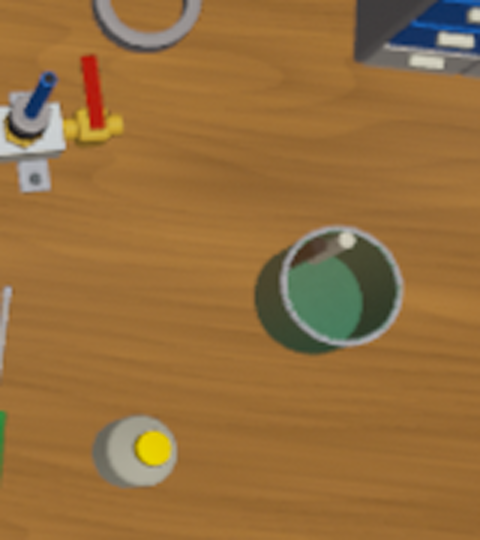

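```bash
python3 - <<'E'
from h import *
f=load('t0.png')
u=lambda x,y,ox,oy,s:(ox+(x+.5)/s-.5,oy+(y+.5)/s-.5)
for n,p in dict(black=(199,301),white=(315,291),blue=(431,283)).items(): print(n,at_z(f,u(*p,310,150,5),.19).round(4))
print('can',at_z(f,u(341,287,380,180,3),.08).round(4))
for n,p,z in [('hand front',(258,277),.035),('hand back',(246,452),.035),('web',(265,246),.049),('tipL',(228,128),.049),('tipR',(300,130),.049),('foot',(245,468),.035),
 ('matTL',(98,72),.003),('matTR',(498,84),.003),('matBL',(57,564),.003),('matBR',(471,578),.003),('coupler',(122,105),.034)]: print(n,at_z(f,u(*p,190,205,6),z).round(4))
for n,p,z in [('oil',u(153,449,380,180,3),.11),('grease',(288,308),.055),('spray',(354,145),.165),('wrench1',(328,275),.01),('wrench2',(330,343),.01),('drv1',(382,276),.01),('drv2',(374,358),.02)]: print(n,at_z(f,p,z).round(4))
g=load('s0.png');im=g['frame']
cv2.imwrite('pics/d1.png',cv2.resize(im[190:310,210:330],None,fx=5,fy=5,interpolation=cv2.INTER_CUBIC))
cv2.imwrite('pics/d2.png',cv2.resize(im[225:305,350:450],None,fx=6,fy=6,interpolation=cv2.INTER_CUBIC))
E
```

```text
black [0.6134 0.0448 0.19  ]
white [ 0.6237 -0.0039  0.19  ]
blue [ 0.633  -0.0528  0.19  ]
can [ 0.5292 -0.3026  0.08  ]
hand front [0.5234 0.3102 0.035 ]
hand back [0.4526 0.3039 0.035 ]
web [0.5337 0.3066 0.049 ]
tipL [0.58   0.3289 0.049 ]
tipR [0.5826 0.3    0.049 ]
foot [0.4462 0.3033 0.035 ]
matTL [0.6081 0.3972 0.003 ]
matTR [0.6227 0.2293 0.003 ]
matBL [0.402  0.3793 0.003 ]
matBR [0.4163 0.2115 0.003 ]
coupler [0.5879 0.3768 0.034 ]
oil [ 0.3881 -0.1621  0.11  ]
grease [0.4012 0.1574 0.055 ]
spray [0.7729 0.0497 0.165 ]
wrench1 [0.4956 0.0742 0.01  ]
wrench2 [0.3346 0.0509 0.01  ]
drv1 [ 0.5088 -0.0569  0.01  ]
drv2 [ 0.3126 -0.0548  0.02  ]
```

View pics/d1.png

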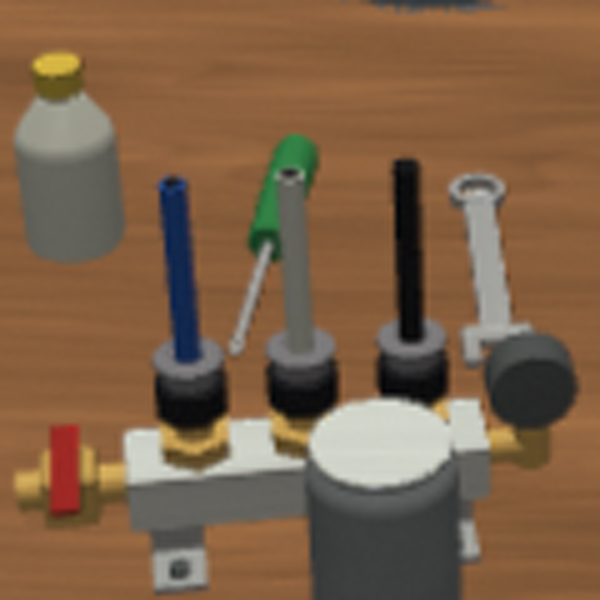

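View pics/d2.png

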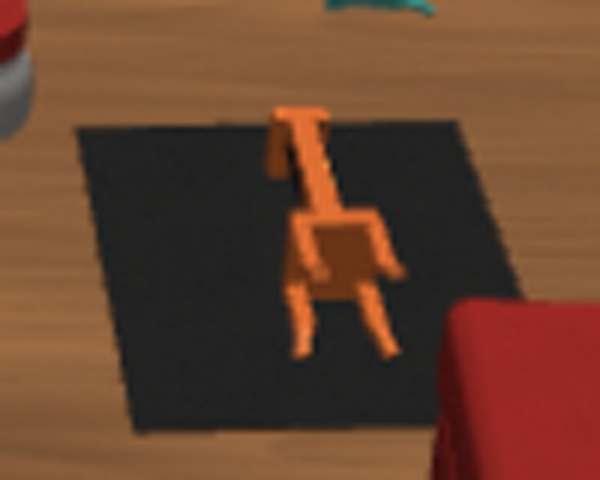

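```bash
cat >> h.py <<'E'
from scipy.spatial.transform import Rotation as Ro
def Rdown(yaw):  # tool y along (-sin,cos) of yaw, x toward -heading, z down
    c,s=np.cos(yaw),np.sin(yaw); return np.array([[-c,-s,0],[-s,c,0],[0,0,-1.]])
def plan(p,R,step=45.):
    o=bot.get_obs();P=np.array(o['position']);A=Ro.from_matrix(np.array(o['orientation']));B=Ro.from_matrix(R)
    dv=(A.inv()*B).as_rotvec();d=np.array(p)-P
    n=max(1,int(np.ceil(max(np.linalg.norm(d)*1000/step,np.linalg.norm(dv)/.15))))
    rows=[]
    for i in range(n):
        X=A*Ro.from_rotvec(dv*i/n); s=X.inv().apply(d/n)*1000
        rows.append([round(float(v),1) for v in s]+[round(float(v),3) for v in dv/n])
    print('pos',P.round(4),'tot',(d*1000).round(1),dv.round(3),'n',n);print(rows)
E
python3 - <<'E'
from h import *
plan([.474,.3055,.17],Rdown(.086))
f=load('s0.png');g=load('t0.png')
u=lambda x,y,ox,oy,s:(ox+(x+.5)/s-.5,oy+(y+.5)/s-.5)
def tri(a,b):
    Ps=[]
    for q in(g,f):
        K,r,t=cam(q);Ps.append(K@np.c_[cv2.Rodrigues(r)[0],t])
    X=cv2.triangulatePoints(*Ps,np.array(a,float),np.array(b,float))[:,0];return (X[:3]/X[3]).round(4)
for n,a,b in [('black',(199,301),(406,163)),('white',(315,291),(290,177)),('blue',(431,283),(173,184)) ]:
    print(n,tri(u(*a,310,150,5),u(*b,210,190,5)), at_z(f,u(*b,210,190,5),.19).round(4))
E
```

```text
pos [0.1707 0.5486 0.2306] tot [ 303.3 -243.1  -60.6] [-0.001 -0.    -0.388] n 9
[[-40.2, -15.8, 6.7, -0.0, -0.0, -0.043], [-39.5, -17.5, 6.7, -0.0, -0.0, -0.043], [-38.7, -19.2, 6.7, -0.0, -0.0, -0.043], [-37.8, -20.8, 6.7, -0.0, -0.0, -0.043], [-36.9, -22.4, 6.7, -0.0, -0.0, -0.043], [-35.9, -24.0, 6.7, -0.0, -0.0, -0.043], [-34.8, -25.5, 6.7, -0.0, -0.0, -0.043], [-33.7, -27.0, 6.7, -0.0, -0.0, -0.043], [-32.5, -28.4, 6.7, -0.0, -0.0, -0.043]]
black [0.6134 0.0459 0.1898] [0.6138 0.047  0.19  ]
white [ 0.6242 -0.0029  0.1879] [ 0.6277 -0.0013  0.19  ]
blue [ 0.6333 -0.0518  0.1885] [ 0.6359 -0.0501  0.19  ]
```

```bash
python3 -m inch '[[-30,-12,-40,0,0,-0.043],[-40,-16,0,0,0,-0.043],[-40,-18,0,0,0,-0.043],[-38,-20,5,0,0,-0.043],[-37,-22,10,0,0,-0.043],[-36,-24,10,0,0,-0.043],[-35,-25,20,0,0,-0.043],[-34,-27,20,0,0,-0.043],[-33,-28,20,0,0,-0.043],[0,0,0,0,0,0]]'
python3 - <<'E'
from h import *
plan([.474,.3055,.17],Rdown(.086))
snap('wrist','w1.png')
E
```

```text
time_s: 1.4
position: [0.4786, 0.3108, 0.1812]
orientation: [[-0.995, -0.101, -0.003], [-0.101, 0.995, -0.004], [0.004, -0.004, -1.0]]
force: [-0.0, -0.2, 1.0]
grip_width: 0.0852
pos [0.4786 0.3108 0.1812] tot [ -4.6  -5.3 -11.2] [-0.004 -0.004  0.015] n 1
[[5.1, -4.8, 11.3, -0.004, -0.004, 0.015]]
```

View pics/w1.png

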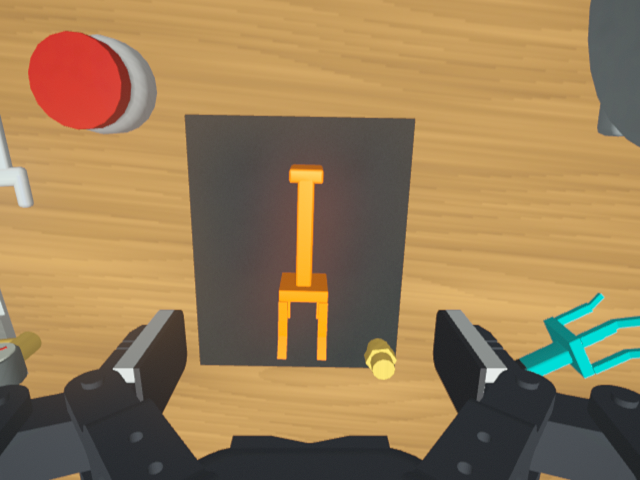

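```bash
python3 - <<'E'
from h import *
f=load('w1.png')
K,r,t=cam(f);R=cv2.Rodrigues(r)[0];print(-R.T@t)
for n,p,z in [('web back edge',(304,273.5),.049),('web front',(303.5,289),.049),('hand f',(304.5,273),.035),('hand b',(306,183),.035),('foot back',(306.5,166),.035),('foot front L',(306,182),.035),('coupler',(382,370),.034),('matTL',(186,115),.003),('matTR',(414,119),.003),('matBL',(201,363),.003),('matBR',(399,368),.003)]: print(n,at_z(f,p,z).round(4))
cv2.imwrite('pics/c4.png',cv2.resize(f['frame'][150:380,240:420],None,fx=3,fy=2.6,interpolation=cv2.INTER_CUBIC))
E
```

```text
[0.40745783 0.30310197 0.32545119]
web back edge [0.5109 0.3089 0.049 ]
web front [0.5226 0.3097 0.049 ]
hand f [0.5157 0.3095 0.035 ]
hand b [0.4496 0.304  0.035 ]
foot back [0.438  0.3031 0.035 ]
foot front L [0.449  0.3039 0.035 ]
coupler [0.5911 0.3786 0.034 ]
matTL [0.4135 0.2111 0.003 ]
matTR [0.3991 0.3785 0.003 ]
matBL [0.6201 0.2286 0.003 ]
matBR [0.6071 0.4011 0.003 ]
```

View pics/c4.png

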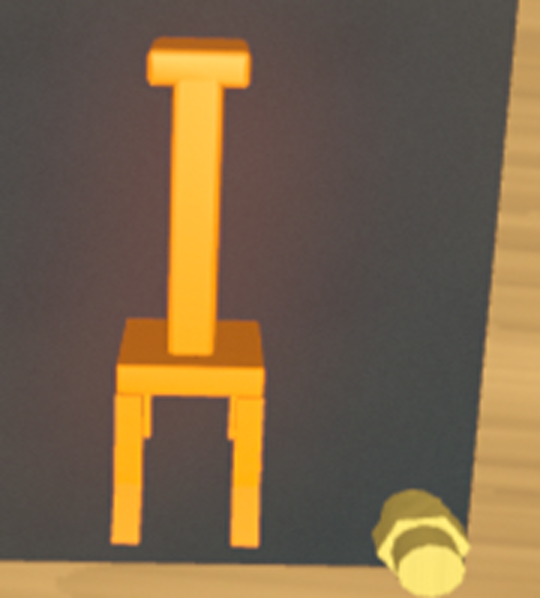

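```bash
python3 - <<'E'
from h import *
plan([.472,.3057,.06],Rdown(.086))
E
```

```text
pos [0.4779 0.3119 0.1822] tot [  -5.9   -6.2 -122.2] [-0.003 -0.003  0.016] n 3
[[2.0, -1.8, 40.8, -0.001, -0.001, 0.005], [2.1, -1.8, 40.7, -0.001, -0.001, 0.005], [2.1, -1.9, 40.7, -0.001, -0.001, 0.005]]
```

```bash
python3 -m inch '[[2,-2,41,0,0,0.005],[2,-2,41,0,0,0.005],[2,-2,41,-0.002,-0.002,0.005],[0,0,0,0,0,0]]' 40
python3 - <<'E'
from h import *
plan([.472,.3057,.008],Rdown(.086))
E
```

```text
time_s: 1.95
position: [0.4709, 0.3095, 0.0599]
orientation: [[-0.996, -0.091, 0.002], [-0.091, 0.996, 0.003], [-0.003, 0.003, -1.0]]
force: [-0.7, -0.6, 0.2]
grip_width: 0.04
pos [0.4709 0.3095 0.0599] tot [  1.1  -3.8 -51.9] [0.003 0.003 0.005] n 2
[[-0.3, -2.0, 26.0, 0.002, 0.001, 0.002], [-0.4, -2.0, 26.0, 0.002, 0.001, 0.002]]
```

```bash
python3 -m inch '[[0,-3,20,0.002,0.002,0.003],[0,-2,20,0,0,0],[0,0,10,0,0,0],[0,0,0,0,0,0]]' 30
python3 - <<'E'
from h import *
plan([.472,.3057,.008],Rdown(.086)); snap('wrist','w2.png')
E
```

```text
time_s: 2.45
position: [0.4754, 0.3104, 0.0175]
orientation: [[-0.996, -0.092, 0.011], [-0.092, 0.996, 0.007], [-0.011, 0.006, -1.0]]
force: [0.9, 0.3, -0.2]
grip_width: 0.0296
pos [0.4754 0.3104 0.0175] tot [-3.4 -4.7 -9.5] [0.006 0.011 0.006] n 1
[[3.9, -4.5, 9.5, 0.006, 0.011, 0.006]]
```

View pics/w2.png

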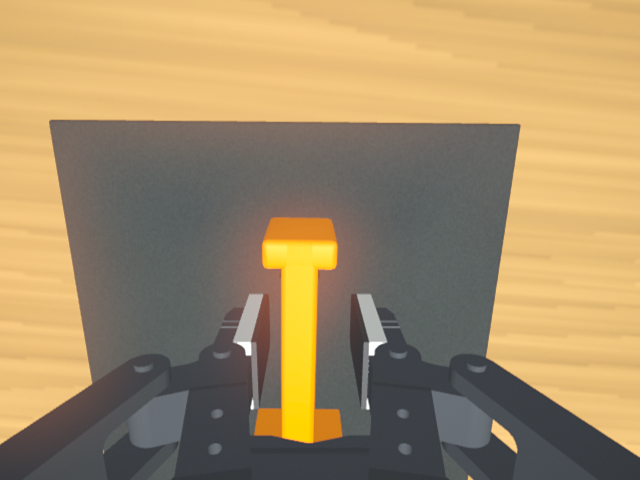

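```bash
python3 -m inch '[[3,-4,8,0.006,0.011,0.006],[0,0,0,0,0,0]]'
python3 - <<'E'
from h import *
plan([.472,.3057,.008],Rdown(.086)); snap('wrist','w3.png')
plan([.472,.3057,.008],Rdown(.086))
E
python3 -m inch '[[0,0,0,0,0,0]]'
```

```text
time_s: 2.75
position: [0.4744, 0.3071, 0.0114]
orientation: [[-0.996, -0.086, 0.003], [-0.086, 0.996, 0.002], [-0.004, 0.002, -1.0]]
force: [0.6, 0.2, -0.1]
grip_width: 0.0299
pos [0.4744 0.3071 0.0114] tot [-2.4 -1.4 -3.4] [0.002 0.004 0.   ] n 1
[[2.6, -1.2, 3.4, 0.002, 0.004, 0.0]]
pos [0.475  0.3074 0.0118] tot [-3.  -1.7 -3.8] [0.002 0.005 0.   ] n 1
[[3.1, -1.5, 3.8, 0.002, 0.005, 0.0]]
time_s: 2.92
position: [0.4752, 0.3074, 0.012]
orientation: [[-0.996, -0.086, 0.005], [-0.086, 0.996, 0.003], [-0.005, 0.002, -1.0]]
force: [-0.1, 1.1, 1.0]
grip_width: 0.0302
```

View pics/w3.png

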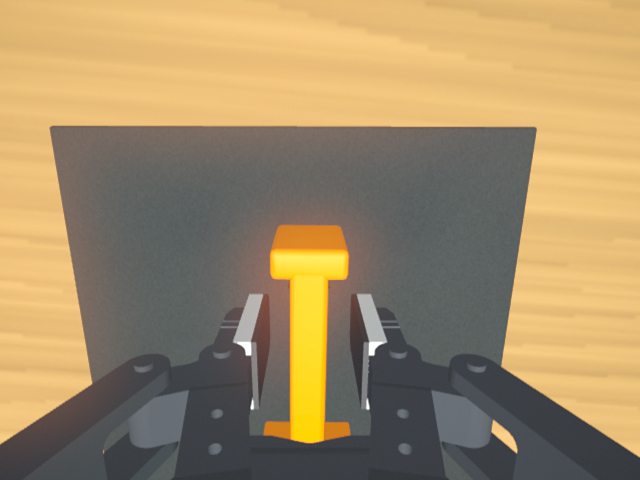

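```bash
python3 -m inch '[[3,-1,4,0.002,0.005,0],[0,0,0,0,0,0],[0,0,0,0,0,0],[0,0,0,0,0,0],[0,0,0,0,0,0],[0,0,0,0,0,0]]' 6 50
python3 - <<'E'
from h import *
plan([.472,.3057,.008],Rdown(.086)); snap('wrist','w4.png')
E
```

```text
time_s: 3.68
position: [0.4726, 0.3063, 0.0082]
orientation: [[-0.996, -0.086, 0.001], [-0.086, 0.996, 0.001], [-0.001, 0.001, -1.0]]
force: [0.2, -0.3, 1.2]
grip_width: 0.0111
pos [0.4726 0.3063 0.0082] tot [-0.6 -0.6 -0.2] [ 0.001  0.001 -0.   ] n 1
[[0.7, -0.6, 0.2, 0.001, 0.001, -0.0]]
```

View pics/w4.png

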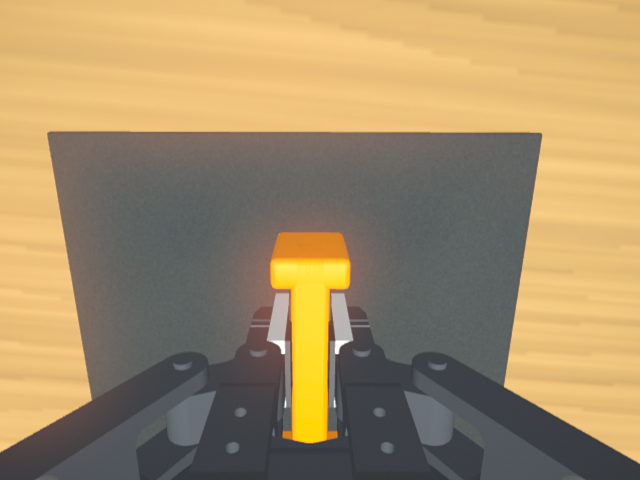

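```bash
python3 - <<'E'
from h import *
f=load('w4.png')
for n,p in [('top back',(310,261)),('top front',(310,289))]: print(n,at_z(f,p,.035).round(4), at_z(f,p,.032).round(4))
E
python3 -m inch '[[0,0,-15,0,0,0],[0,0,-30,0,0,0],[0,0,-40,0,0,0],[0,0,-40,0,0,0],[0,0,0,0,0,0]]'
python3 - <<'E'
from h import *
snap('wrist','w5.png');snap('scene','s5.png');snap('top','t5.png')
im=load('s5.png')['frame'];cv2.imwrite('pics/d5.png',cv2.resize(im[150:310,340:480],None,fx=4,fy=3.7,interpolation=cv2.INTER_CUBIC))
E
```

```text
top back [0.4411 0.3028 0.035 ] [0.4421 0.3029 0.032 ]
top front [0.4499 0.3036 0.035 ] [0.4512 0.3037 0.032 ]
time_s: 4.35
position: [0.4711, 0.3056, 0.1392]
orientation: [[-0.996, -0.086, -0.002], [-0.086, 0.996, -0.0], [0.002, -0.0, -1.0]]
force: [0.5, -0.0, -0.8]
grip_width: 0.011
```

View pics/d5.png

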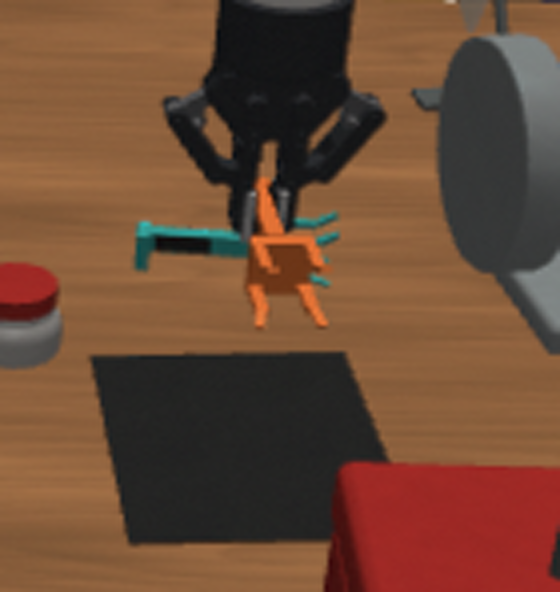

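View pics/w5.png

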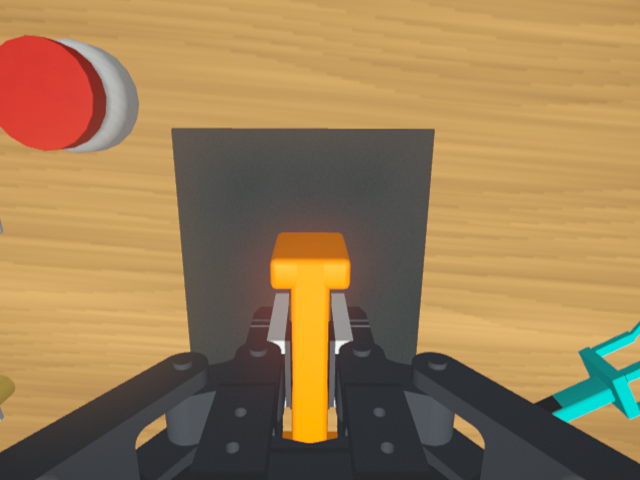

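```bash
python3 - <<'E'
from h import *
f=load('t0.png')
u=lambda x,y,ox,oy,s:(ox+(x+.5)/s-.5,oy+(y+.5)/s-.5)
P={k:at_z(f,u(*p,310,150,5),.048)[:2] for k,p in dict(FL=(118,430),FR=(458,402),BL=(113,349),BR=(446,322)).items()}
print(P)
for a,b in(('FL','FR'),('BL','BR')):
    d=P[a]-P[b];print(np.linalg.norm(d),np.arctan2(-d[0],d[1]))
print('ctr',sum(P.values())/4)
plan([.470,-.085,.125],Rdown(.2))
E
```

```text
{'FL': array([0.58640592, 0.07268102]), 'FR': array([ 0.61948307, -0.08848856]), 'BL': array([0.62617968, 0.07959857]), 'BR': array([ 0.65866229, -0.07940727])}
0.1645288178980567 0.20242119880780451
0.1622897953539027 0.2015129572889601
ctr [ 0.62268274 -0.00390406]
pos [0.4681 0.3041 0.1344] tot [   1.9 -389.1   -9.4] [-0.003 -0.01  -0.114] n 9
[[3.5, -43.1, 1.2, -0.0, -0.001, -0.013], [4.0, -43.0, 1.2, -0.0, -0.001, -0.013], [4.6, -43.0, 1.2, -0.0, -0.001, -0.013], [5.1, -42.9, 1.2, -0.0, -0.001, -0.013], [5.7, -42.9, 1.1, -0.0, -0.001, -0.013], [6.2, -42.8, 1.1, -0.0, -0.001, -0.013], [6.8, -42.7, 1.1, -0.0, -0.001, -0.013], [7.3, -42.6, 1.1, -0.0, -0.001, -0.013], [7.8, -42.5, 1.1, -0.0, -0.001, -0.013]]
```

```bash
python3 -m inch '[[4,-43,0,0,-0.005,-0.013],[4,-43,0,0,-0.005,-0.013],[5,-43,0,0,0,-0.013],[5,-43,0,0,0,-0.013],[6,-43,0,0,0,-0.013],[6,-43,0,0,0,-0.013],[7,-43,0,0,0,-0.013],[7,-43,0,0,0,-0.013],[8,-42,0,0,0,-0.013],[0,0,0,0,0,0]]'
python3 - <<'E'
from h import *
plan([.470,-.085,.0657],Rdown(.2015))
E
```

```text
time_s: 5.75
position: [0.458, -0.0969, 0.1209]
orientation: [[-0.978, -0.208, -0.028], [-0.208, 0.978, -0.003], [0.028, 0.003, -1.0]]
force: [0.5, 0.5, 0.1]
grip_width: 0.0115
pos [ 0.458  -0.0969  0.1209] tot [ 12.   11.9 -55.2] [ 0.003 -0.028  0.008] n 2
[[-7.9, 4.5, 27.4, 0.001, -0.014, 0.004], [-7.5, 4.5, 27.5, 0.001, -0.014, 0.004]]
```

```bash
python3 -m inch '[[-8,5,20,0,-0.014,0.004],[-5,4,20,0,-0.014,0.004],[0,1,12,0,0,0],[0,0,0,0,0,0]]'
python3 - <<'E'
from h import *
plan([.470,-.085,.0657],Rdown(.2015))
E
```

```text
time_s: 6.25
position: [0.4635, -0.0808, 0.0636]
orientation: [[-0.98, -0.2, -0.009], [-0.2, 0.98, 0.007], [0.008, 0.009, -1.0]]
force: [-0.3, -0.5, 0.1]
grip_width: 0.0108
pos [ 0.4635 -0.0808  0.0636] tot [ 6.5 -4.2  2.1] [ 0.009 -0.008  0.   ] n 1
[[-5.5, -5.4, -2.2, 0.009, -0.008, 0.0]]
```

```bash
python3 -m inch '[[-5,-5,-2,0.009,-0.008,0],[0,0,0,0,0,0]]'
python3 - <<'E'
from h import *
plan([.470,-.085,.0657],Rdown(.2015))
g=snap('top','t6.png');s=snap('scene','s6.png')
plan([.470,-.085,.0657],Rdown(.2015))
cv2.imwrite('pics/c6.png',cv2.resize(g['frame'][180:320,320:430],None,fx=5,fy=4.2,interpolation=cv2.INTER_CUBIC))
cv2.imwrite('pics/d6.png',cv2.resize(s['frame'][190:310,210:330],None,fx=5,fy=5,interpolation=cv2.INTER_CUBIC))
E
```

```text
time_s: 6.5
position: [0.4704, -0.0849, 0.0663]
orientation: [[-0.98, -0.201, 0.002], [-0.201, 0.98, -0.001], [-0.002, -0.001, -1.0]]
force: [-0.3, -0.6, -0.8]
grip_width: 0.0111
pos [ 0.4704 -0.0849  0.0663] tot [-0.4 -0.1 -0.6] [-0.001  0.002  0.001] n 1
[[0.4, -0.0, 0.6, -0.001, 0.002, 0.001]]
pos [ 0.4698 -0.0847  0.0662] tot [ 0.2 -0.3 -0.5] [-0.001  0.001  0.001] n 1
[[-0.1, -0.3, 0.5, -0.001, 0.001, 0.001]]
```

View pics/c6.png

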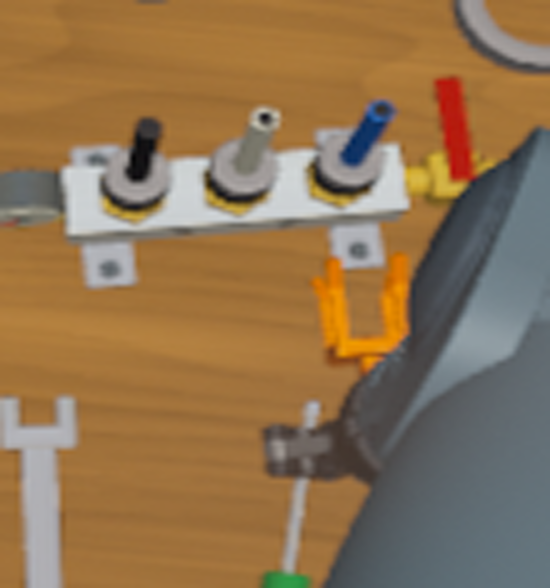

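View pics/d6.png

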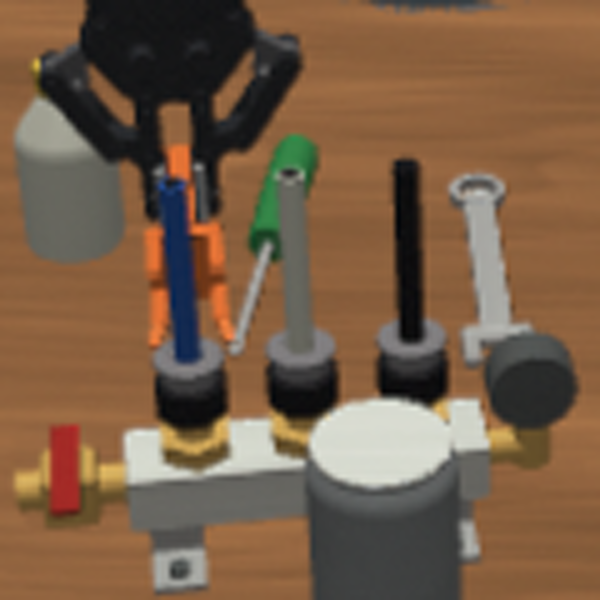

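```bash
python3 - <<'E'
from h import *
f=load('t6.png')
u=lambda x,y:(320+(x+.5)/5-.5,180+(y+.5)/4.2-.5)
m=np.array([.9798,.2001]);n=np.array([-.2001,.9798])
for k,p,z in [('tips',(367,259),.107),('tipsouter',((326+409)/2,258),.107),('web',(372,348),.107),('blue top',(382,108),.19),('ring',(349,157),.1),('ringW',(242,168),.1),('ringB',(136,179),.1)]:
    X=at_z(f,u(*p),z)[:2]; print(k,X.round(4),'lat',(X@n).round(4),'long',(X@m).round(4))
T=np.array([.470,-.0848]);print('tcp lat',T@n,'long',T@m)
g=load('s6.png');
# overlays: project model of clip and ring
O=T+.0825*m
def W(x,y,z): return [*(O+x*m+y*n),.0610+z]
clip=[W(x,y,46e-3) for x in(-.028,-.019) for y in(-.018,.018)]+[W(.024,y,z) for y in(-.018,-.0115,.0115,.018) for z in(.043,.046)]+[W(.022,y,z) for y in(-.018,-.0108,.0108,.018) for z in(.003,.008)]
rc=np.array([.633,-.0525]);th=np.linspace(0,6.28,24)
ring=[[rc[0]+.016*np.cos(a),rc[1]+.016*np.sin(a),.1] for a in th]+[[*rc,.19]]
for F,o,s,nm,box in((f,(320,180),(5,4.2),'o1',(slice(180,320),slice(320,430))),(g,(210,190),(5,5),'o2',(slice(190,310),slice(210,330)))):
    im=cv2.resize(F['frame'][box],None,fx=s[0],fy=s[1],interpolation=cv2.INTER_CUBIC)
    for pts,c in((clip,(255,0,255)),(ring,(0,255,0))):
        for q in proj(F,pts): cv2.circle(im,(int((q[0]-o[0]+.5)*s[0]),int((q[1]-o[1]+.5)*s[1])),2,c,-1)
    cv2.imwrite(f'pics/{nm}.png',im)
E
```

```text
tips [ 0.5754 -0.0639] lat -0.1778 long 0.551
tipsouter [ 0.576  -0.0641] lat -0.178 long 0.5515
web [ 0.5269 -0.0704] lat -0.1744 long 0.5022
blue top [ 0.635  -0.0531] lat -0.1791 long 0.6116
ring [ 0.6335 -0.0515] lat -0.1773 long 0.6104
ringW [ 0.6214 -0.003 ] lat -0.1273 long 0.6083
ringB [0.6094 0.0451] lat -0.0778 long 0.6062
tcp lat -0.17713404 long 0.44353751999999996
```

View pics/o1.png

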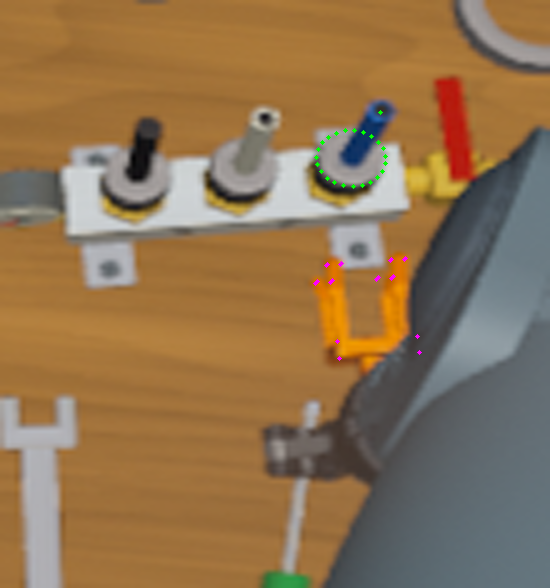

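View pics/o2.png

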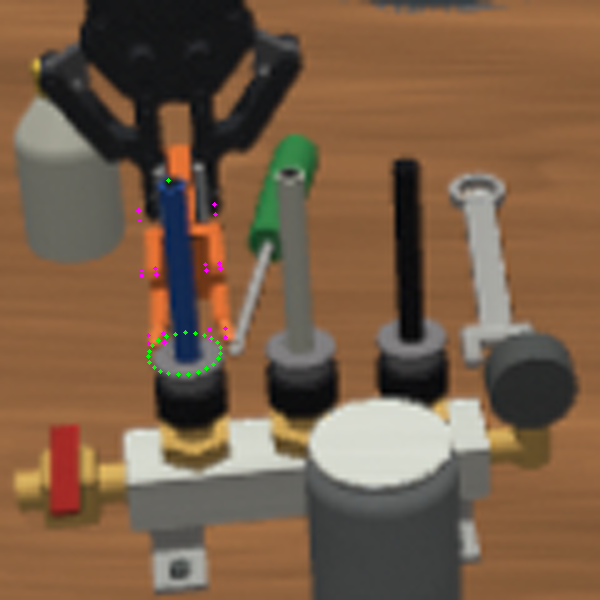

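```bash
cat > st.py <<'E'
from h import *
import sys
m=np.array([.9798,.2001]);n=np.array([-.2001,.9798])
o=bot.get_obs();P=np.array(o['position']);R=np.array(o['orientation'])
F=np.array(o['force'])
print('long',(P[:2]@m).round(4),'lat',(P[:2]@n).round(4),'z',P[2].round(4),'rot',(Ro.from_matrix(R).inv()*Ro.from_matrix(Rdown(.2015))).as_rotvec().round(4),'Flong',(F[:2]@m).round(1),'Flat',(F[:2]@n).round(1),'Fz',F[2].round(1),'w',round(o['grip_width'],4))
E
python3 -m inch '[[-15,-0.2,0.5,0,0.001,0],[-15,0,0,0,0,0],[-10,0,0,0,0,0],[0,0,0,0,0,0]]'>/dev/null; python3 st.py
```

```text
long 0.4857 lat -0.1778 z 0.0668 rot [-0.0018  0.0012  0.0001] Flong 0.5 Flat 0.1 Fz -0.1 w 0.0111
```

```bash
python3 -m inch '[[0,0.3,1.3,-0.002,0.001,0],[0,0,0,0,0,0]]'>/dev/null; python3 st.py
python3 -m inch '[[-5,0,0,0,0,0],[-5,0,0,0,0,0]]'>/dev/null; python3 st.py;
```

```text
long 0.4848 lat -0.1772 z 0.0651 rot [ 0.0008 -0.0013  0.0001] Flong -0.6 Flat -0.5 Fz -1.1 w 0.0111
long 0.4944 lat -0.177 z 0.065 rot [ 0.0012 -0.002  -0.0005] Flong -0.2 Flat -0.6 Fz -1.2 w 0.0112
```

```bash
python3 -m inch '[[-5,-0.3,-0.3,0,-0.001,0],[-5,0,0,0,0,0]]'>/dev/null; python3 st.py
python3 -m inch '[[-5,0,0,0,0,0]]'>/dev/null; python3 st.py;python3 -m inch '[[-5,0,0,0,0,0]]'>/dev/null; python3 st.py;
```

```text
long 0.502 lat -0.1776 z 0.0648 rot [ 0.0001 -0.0072 -0.0019] Flong -9.2 Flat -1.8 Fz 3.6 w 0.011
long 0.504 lat -0.1775 z 0.0642 rot [-0.0005 -0.0136 -0.003 ] Flong -9.7 Flat -0.6 Fz 3.8 w 0.0112
long 0.5055 lat -0.1775 z 0.0635 rot [-0.001  -0.0208 -0.0043] Flong -11.0 Flat -1.0 Fz 4.2 w 0.0111
```

```bash
python3 - <<'E'
from h import *
g=snap('top','t7.png');s=snap('scene','s7.png')
a=cv2.resize(g['frame'][190:290,340:430],None,fx=4.4,fy=5,interpolation=cv2.INTER_CUBIC)
b=cv2.resize(s['frame'][200:300,215:295],None,fx=5,fy=5,interpolation=cv2.INTER_CUBIC)
cv2.imwrite('pics/c7.png',np.hstack([a,b]))
E
```

```text
(no output)
```

View pics/c7.png

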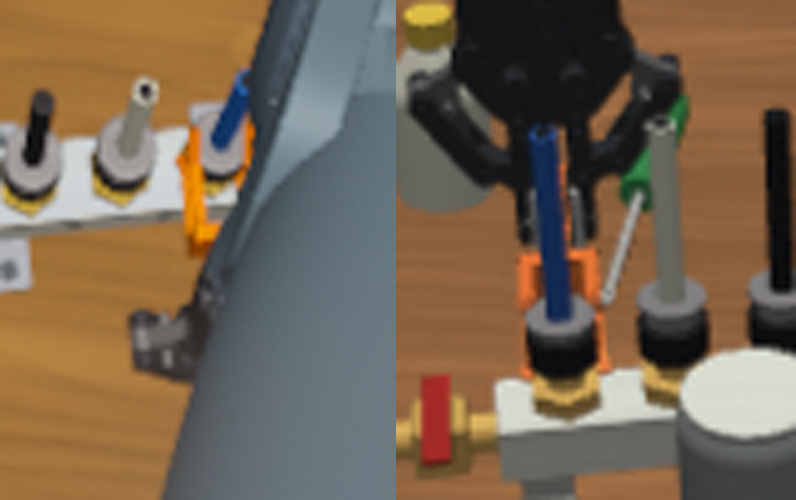

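```bash
python3 -m inch '[[2,0,-2,0.001,-0.02,-0.004],[0,0,0,0,0,0]]'>/dev/null; python3 st.py
python3 -m inch '[[0,0,-1,0,-0.01,-0.002]]'>/dev/null; python3 st.py
```

```text
long 0.5046 lat -0.1782 z 0.066 rot [-0.003   0.0016 -0.0005] Flong -4.6 Flat -0.2 Fz 1.2 w 0.0111
long 0.5045 lat -0.1782 z 0.0666 rot [-0.0031  0.0114  0.0014] Flong 1.0 Flat -1.4 Fz -3.8 w 0.0111
```

```bash
python3 -m inch '[[-4,0.5,0.4,-0.003,0.009,0]]'>/dev/null; python3 st.py
python3 -m inch '[[-5,0,0,0,-0.002,0]]'>/dev/null; python3 st.py
```

```text
long 0.5054 lat -0.1774 z 0.0655 rot [-0.0001 -0.0035  0.0003] Flong -10.5 Flat -3.0 Fz 3.1 w 0.0113
long 0.5073 lat -0.1774 z 0.0647 rot [-0.0004 -0.0082 -0.001 ] Flong -11.1 Flat -2.4 Fz 3.6 w 0.0114
```

```bash
python3 -m inch '[[-6,0,-1.5,0,-0.012,0]]'>/dev/null; python3 st.py
python3 -m inch '[[-6,0,-1,0,-0.008,0]]'>/dev/null; python3 st.py;python3 -m inch '[[-6,0,-1,0,-0.008,0]]'>/dev/null; python3 st.py
```

```text
long 0.5109 lat -0.1765 z 0.0653 rot [ 0.0013 -0.0013 -0.0009] Flong -5.2 Flat 0.2 Fz 1.1 w 0.0112
long 0.5145 lat -0.176 z 0.0654 rot [ 0.0019  0.0017 -0.0013] Flong -7.5 Flat -2.6 Fz -1.2 w 0.0111
long 0.5175 lat -0.1758 z 0.0652 rot [ 0.0016  0.003  -0.0023] Flong -8.5 Flat -2.3 Fz -0.7 w 0.0109
```

```bash
python3 -m inch '[[-5,-1,-0.5,0.001,-0.003,-0.003]]'>/dev/null; python3 st.py
python3 -m inch '[[-5,-1,-0.5,0.001,-0.003,-0.002]]'>/dev/null; python3 st.py;python3 -m inch '[[-5,-0.5,-0.5,0,-0.003,-0.002]]'>/dev/null; python3 st.py
```

```text
long 0.5202 lat -0.1764 z 0.0648 rot [0.0011 0.001  0.0003] Flong -5.2 Flat -1.0 Fz 1.1 w 0.0112
long 0.5239 lat -0.1768 z 0.0648 rot [0.0013 0.001  0.0025] Flong -4.6 Flat -0.1 Fz 1.2 w 0.0111
long 0.5278 lat -0.1768 z 0.0649 rot [0.0021 0.0013 0.0046] Flong -5.2 Flat -0.7 Fz 1.5 w 0.0109
```

```bash
python3 -m inch '[[-4,-0.5,-0.4,0,-0.003,0.003]]'>/dev/null; python3 st.py
python3 -m inch '[[-3,-0.3,-0.3,0,-0.002,0]]'>/dev/null; python3 st.py; python3 - <<'E'
from h import *
g=snap('top','t8.png');s=snap('scene','s8.png');snap('wrist','w8.png')
a=cv2.resize(g['frame'][190:290,340:430],None,fx=4.4,fy=5,interpolation=cv2.INTER_CUBIC)
b=cv2.resize(s['frame'][200:300,215:295],None,fx=5,fy=5,interpolation=cv2.INTER_CUBIC)
cv2.imwrite('pics/c8.png',np.hstack([a,b]))
E
```

```text
long 0.5289 lat -0.1767 z 0.0648 rot [ 0.0026 -0.0019  0.0016] Flong -13.9 Flat -0.4 Fz 7.7 w 0.011
long 0.5288 lat -0.1767 z 0.0648 rot [ 0.0026 -0.0063  0.0013] Flong -12.7 Flat -0.6 Fz 8.5 w 0.011
```

View pics/c8.png

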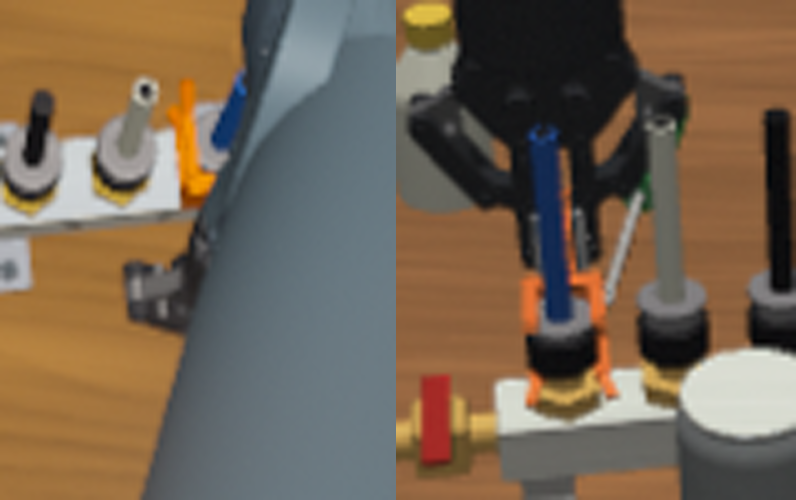

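View pics/w8.png

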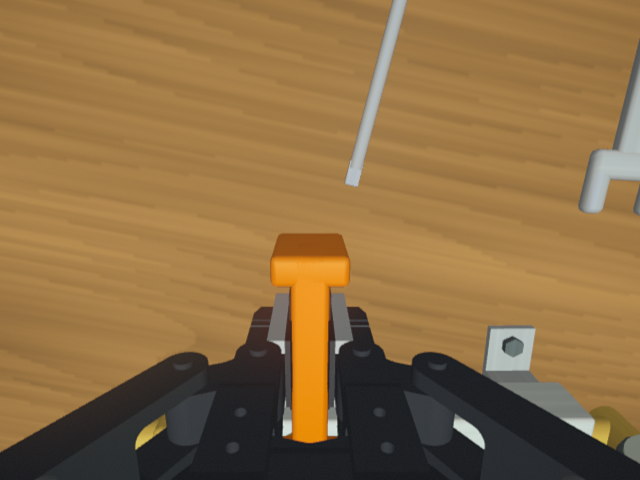

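```bash
python3 -m inch '[[0.5,0,-0.5,0,-0.005,0],[0,0,0,0,0,0]]'>/dev/null; python3 st.py
python3 -m inch '[[0,0,0,0,0,0],[0,0,0,0,0,0],[0,0,0,0,0,0]]' 40 30 >/dev/null; python3 st.py
python3 -m inch '[[0,0,-15,0,0,0],[0,0,-30,0,0,0],[0,0,-45,0,0,0],[0,0,-50,0,0,0],[0,0,-30,0,0,0],[0,0,0,0,0,0]]'>/dev/null; python3 st.py
python3 - <<'E'
from h import *
snap('wrist','w9.png');s=snap('scene','s9.png')
cv2.imwrite('pics/d9.png',cv2.resize(s['frame'][200:300,215:315],None,fx=6,fy=6,interpolation=cv2.INTER_CUBIC))
plan([.634,-.052,.17+.08],Rdown(.2015-np.pi/2));plan([.634,-.052,.17+.08],Rdown(.2015+np.pi/2));print(bot.get_obs()['q'])
E
```

```text
long 0.5288 lat -0.1766 z 0.0656 rot [ 0.0028 -0.0002  0.0017] Flong -3.0 Flat -1.0 Fz 0.0 w 0.0109
long 0.5314 lat -0.1764 z 0.0662 rot [0.0034 0.0042 0.0028] Flong -0.3 Flat 1.1 Fz 0.1 w 0.0402
long 0.5315 lat -0.1769 z 0.247 rot [0.0022 0.0091 0.0033] Flong 0.0 Flat 0.0 Fz -0.5 w 0.0402
pos [ 0.5546 -0.0666  0.2438] tot [79.4 14.6  6.2] [0.007 0.    1.574] n 11
[[-7.3, -0.2, -0.5, 0.001, 0.0, 0.143], [-7.3, 0.9, -0.5, 0.001, 0.0, 0.143], [-7.1, 1.9, -0.5, 0.001, 0.0, 0.143], [-6.7, 2.9, -0.5, 0.001, 0.0, 0.143], [-6.3, 3.8, -0.5, 0.001, 0.0, 0.143], [-5.7, 4.7, -0.5, 0.001, 0.0, 0.143], [-4.9, 5.4, -0.5, 0.001, 0.0, 0.143], [-4.1, 6.1, -0.5, 0.001, 0.0, 0.143], [-3.2, 6.6, -0.6, 0.001, 0.0, 0.143], [-2.2, 7.0, -0.6, 0.001, 0.0, 0.143], [-1.2, 7.2, -0.6, 0.001, 0.0, 0.143]]
pos [ 0.5546 -0.0666  0.2438] tot [79.4 14.6  6.2] [-0.     0.007 -1.568] n 11
[[-7.3, -0.2, -0.5, -0.0, 0.001, -0.143], [-7.2, -1.2, -0.5, -0.0, 0.001, -0.143], [-7.0, -2.2, -0.5, -0.0, 0.001, -0.143], [-6.6, -3.2, -0.5, -0.0, 0.001, -0.143], [-6.1, -4.1, -0.6, -0.0, 0.001, -0.143], [-5.4, -4.9, -0.6, -0.0, 0.001, -0.143], [-4.7, -5.6, -0.6, -0.0, 0.001, -0.143], [-3.8, -6.3, -0.6, -0.0, 0.001, -0.143], [-2.9, -6.7, -0.6, -0.0, 0.001, -0.143], [-1.9, -7.1, -0.6, -0.0, 0.001, -0.143], [-0.9, -7.3, -0.6, -0.0, 0.001, -0.143]]
[-0.23638146  0.33810346  0.0562661   1.28680659  0.0058376  -0.44115332]
```

View pics/d9.png

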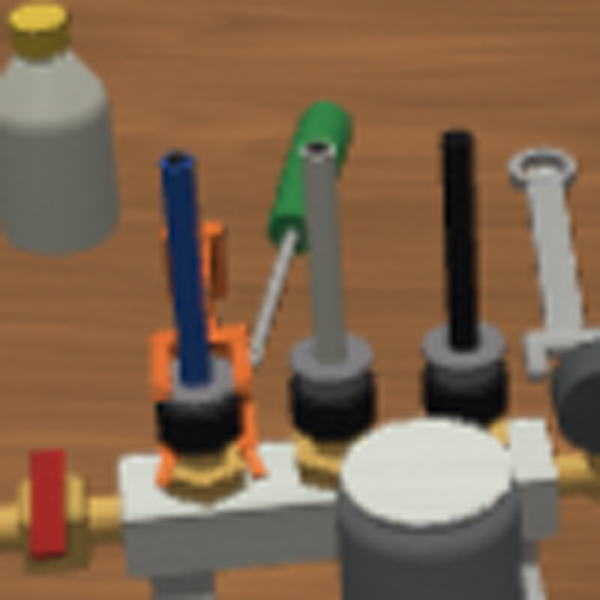

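View pics/w9.png

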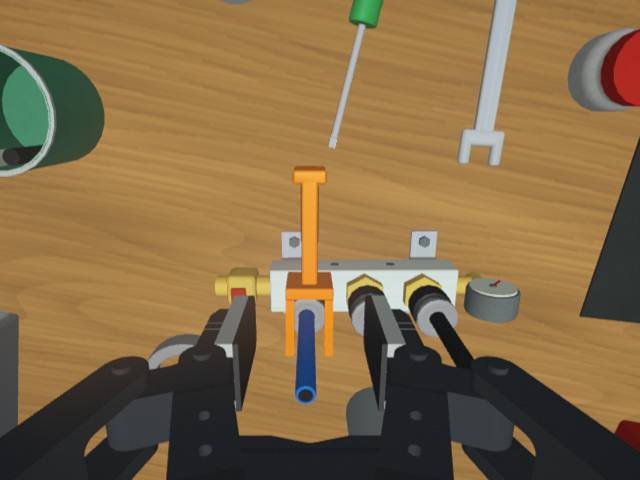

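```bash
python3 - <<'E'
from h import *
f=load('w9.png')
for p,z in[((306.5,394),.19),((309,318),.0955)]: print(at_z(f,p,z))
E
python3 -m inch '[[-7,0,0,0,0,0.15],[-7,1,0,0,0,0.15],[-7,2,0,0,0,0.15],[-7,3,0,0,0,0.15],[-6,4,0,0,0,0.15],[-5,5,0,0,0,0.15],[-5,6,0,0,0,0.15],[-4,6,0,0,0,0.15],[-3,6,0,0,0,0.15],[-2,7,0,0,0,0.15],[0,7,0,0,0,0.07],[0,0,0,0,0,0]]' 50 >/dev/null
python3 - <<'E'
from h import *
plan([.634,-.052,.23],Rdown(.2015-np.pi/2));snap('wrist','w10.png')
E
```

```text
[ 0.63139414 -0.05355349  0.19      ]
[ 0.6326696  -0.05172104  0.0955    ]
pos [ 0.6213 -0.0505  0.2185] tot [12.7 -1.5 11.5] [-0.036 -0.021 -0.048] n 1
[[-3.2, 11.9, -12.0, -0.036, -0.021, -0.048]]
```

View pics/w10.png

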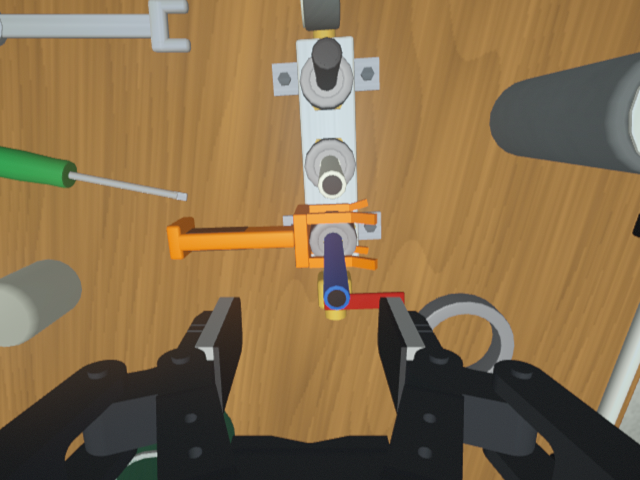

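```bash
python3 -m inch '[[-3,11,-8,-0.036,-0.021,-0.048],[0,0,0,0,0,0]]' >/dev/null
python3 - <<'E'
from h import *
f=load('w10.png')
print(at_z(f,(337.5,297.5),.19),at_z(f,(333,240),.0955))
plan([.633,-.0525,.20],Rdown(.2015-np.pi/2))
E
```

```text
[ 0.63215685 -0.05471989  0.19      ] [ 0.63148232 -0.05378096  0.0955    ]
pos [ 0.6312 -0.0519  0.2243] tot [  1.8  -0.6 -24.3] [-0.004 -0.001  0.003] n 1
[[-1.0, 1.8, 24.3, -0.004, -0.001, 0.003]]
```

```bash
python3 -m inch '[[-0.5,1.5,20,-0.004,-0.001,0.003],[0,0,20,0,0,0],[0,0,15,0,0,0],[0,0,10,0,0,0],[0,0,0,0,0,0]]' >/dev/null
python3 - <<'E'
from h import *
plan([.6325,-.053,.148],Rdown(.2015-np.pi/2));snap('wrist','w11.png')
E
```

```text
pos [ 0.6295 -0.052   0.1556] tot [ 3.  -1.  -7.6] [-0.005 -0.003 -0.001] n 1
[[-1.6, 2.7, 7.6, -0.005, -0.003, -0.001]]
```

View pics/w11.png

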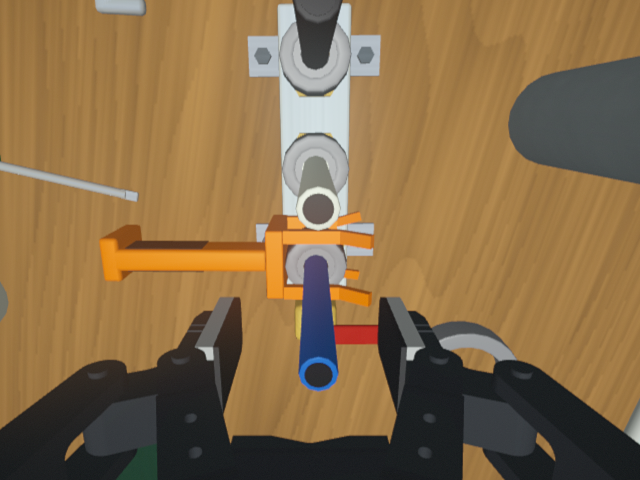

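```bash
python3 -m inch '[[-1,3,6,-0.005,-0.003,0],[0,0,0,0,0,0]]' 50 40 >/dev/null
python3 - <<'E'
from h import *
plan([.6325,-.053,.148],Rdown(.2015-np.pi/2))
E
python3 -m inch '[[0,0,0,0,0,0],[0,0,0,0,0,0],[0,0,0,0,0,0],[0,0,0,0,0,0]]' 8 40
python3 - <<'E'
from h import *
plan([.6325,-.053,.148],Rdown(.2015-np.pi/2));snap('wrist','w12.png')
E
```

```text
pos [ 0.6342 -0.0527  0.1511] tot [-1.7 -0.3 -3.1] [ 0.003  0.002 -0.001] n 1
[[0.0, -1.7, 3.1, 0.003, 0.002, -0.001]]
time_s: 14.68
position: [0.6337, -0.0529, 0.1519]
orientation: [[-0.199, 0.98, 0.003], [0.98, 0.199, -0.002], [-0.002, 0.002, -1.0]]
force: [-0.6, -0.7, -0.6]
grip_width: 0.0106
pos [ 0.6337 -0.0529  0.1519] tot [-1.2 -0.1 -3.9] [ 0.002  0.002 -0.002] n 1
[[0.1, -1.2, 3.9, 0.002, 0.002, -0.002]]
```

View pics/w12.png

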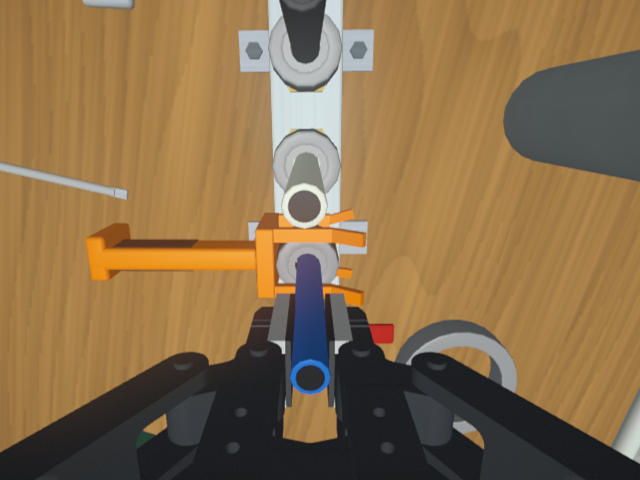

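```bash
python3 -m inch '[[0,0,-4,0,0,0],[0,0,-4,0,0,0]]'; python3 -m inch '[[0,0,-4,0,0,0],[0,0,-4,0,0,0]]'|sed -n 2,4p
```

```text
time_s: 14.98
position: [0.6335, -0.0528, 0.1597]
orientation: [[-0.199, 0.98, 0.002], [0.98, 0.199, -0.001], [-0.002, 0.002, -1.0]]
force: [-1.4, 0.2, -0.9]
grip_width: 0.0111
position: [0.6339, -0.0527, 0.1685]
orientation: [[-0.199, 0.98, 0.003], [0.98, 0.199, -0.001], [-0.002, 0.003, -1.0]]
force: [0.7, 0.9, -0.0]
```

```bash
python3 -m inch '[[0,0,-8,0,0,0],[0,0,-8,0,0,0],[0,0,-8,0,0,0],[0,0,-8,0,0,0],[0,0,0,0,0,0]]'; python3 -m inch '[[0,0,-15,0,0,0],[0,0,-15,0,0,0],[0,0,-10,0,0,0],[0,0,0,0,0,0]]'|sed -n 2,4p
python3 - <<'E'
from h import *
snap('wrist','w13.png');s=snap('scene','s13.png')
cv2.imwrite('pics/d13.png',s['frame'][130:320,100:340].repeat(3,0).repeat(3,1))
plan([.529,-.303,.24],Rdown(.2015-np.pi/2))
E
```

```text
time_s: 15.85
position: [0.6354, -0.0527, 0.2047]
orientation: [[-0.199, 0.98, 0.007], [0.98, 0.199, -0.001], [-0.003, 0.007, -1.0]]
force: [-0.0, 0.1, -0.6]
grip_width: 0.0111
position: [0.6349, -0.0526, 0.2474]
orientation: [[-0.199, 0.98, 0.007], [0.98, 0.199, -0.001], [-0.003, 0.007, -1.0]]
force: [-0.8, -0.1, 0.2]
pos [ 0.6344 -0.0525  0.2461] tot [-105.4 -250.5   -6.1] [ 0.005  0.002 -0.001] n 7
[[-32.1, -21.9, 0.8, 0.001, 0.0, -0.0], [-32.1, -21.9, 0.8, 0.001, 0.0, -0.0], [-32.1, -21.9, 0.8, 0.001, 0.0, -0.0], [-32.1, -21.9, 0.9, 0.001, 0.0, -0.0], [-32.1, -21.9, 0.9, 0.001, 0.0, -0.0], [-32.1, -21.9, 0.9, 0.001, 0.0, -0.0], [-32.0, -21.9, 0.9, 0.001, 0.0, -0.0]]
```

View pics/d13.png

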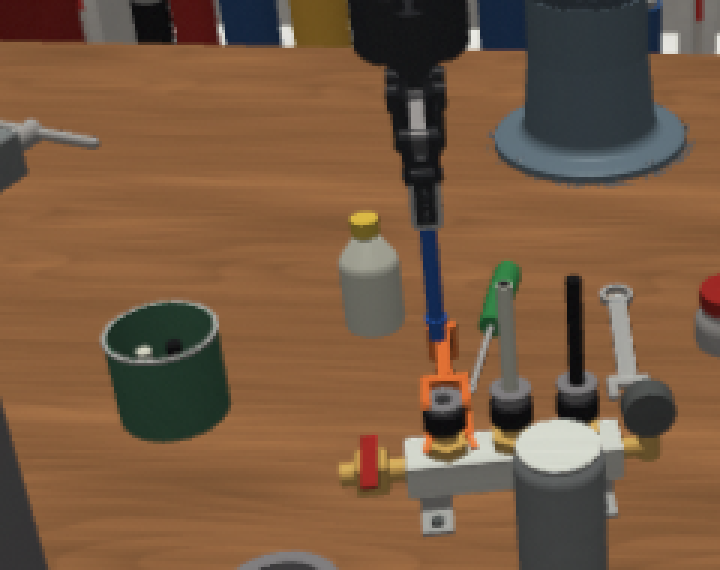

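View pics/w13.png

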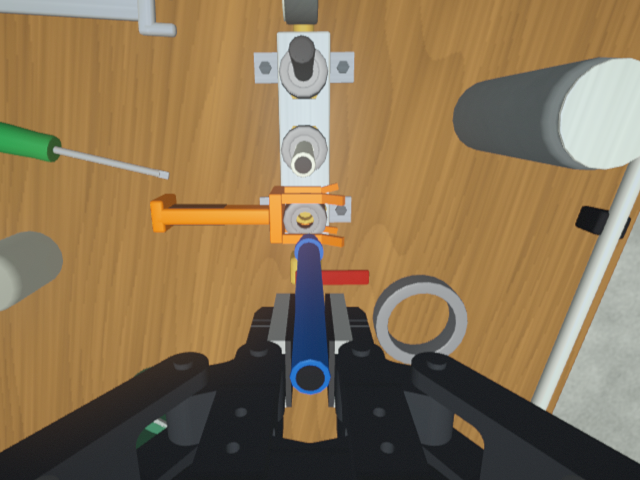

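```bash
python3 - <<'E'
from h import *
print(at_z(load('s13.png'),(153.7,240),.08))
E
python3 -m inch '[[-30,-18,0,0,0,0],[-32,-22,0,0,0,0],[-32,-22,0,0,0,0],[-32,-22,0,0,0,0],[-32,-22,0,0,0,0],[-30,-22,0,0,0,0],[-20,-15,0,0,0,0],[0,0,0,0,0,0]]' >/dev/null
python3 - <<'E'
from h import *
plan([.521,-.303,.20],Rdown(.2015-np.pi/2));snap('wrist','w14.png')
E
```

```text
[ 0.53286745 -0.29698092  0.08      ]
pos [ 0.5303 -0.2899  0.2389] tot [ -9.3 -13.1 -38.9] [-0.003 -0.005  0.001] n 1
[[-11.1, -11.6, 38.9, -0.003, -0.005, 0.001]]
```

View pics/w14.png

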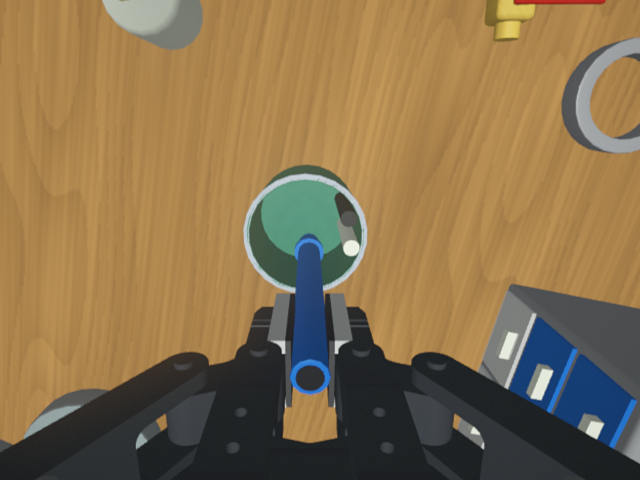

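```bash
python3 - <<'E'
from h import *
f=load('w14.png')
print(at_z(f,(305,233),.08),at_z(f,(351,248),.087),at_z(f,(348,218),.087))
E
python3 -m inch '[[-10,-8,0,0,0,0],[0,0,0,-0.003,-0.005,0]]' >/dev/null
python3 - <<'E'
from h import *
plan([.523,-.301,.20],Rdown(.2015-np.pi/2))
E
```

```text
[ 0.52747805 -0.30249463  0.08      ] [ 0.56268767 -0.30496455  0.087     ] [ 0.55538673 -0.28333322  0.087     ]
pos [ 0.525  -0.2995  0.2383] tot [ -2.   -1.5 -38.3] [-0.    -0.001  0.004] n 1
[[-1.0, -2.2, 38.3, -0.0, -0.001, 0.004]]
```

```bash
python3 -m inch '[[-1,-2,25,0,0,0],[0,0,30,0,0,0],[0,0,30,0,0,0],[0,0,25,0,0,0],[0,0,10,0,0,0],[0,0,0,0,0,0]]'
python3 -m inch '[[0,0,5,0,0,0],[0,0,3,0,0,0]]'|sed -n 2,4p
```

```text
time_s: 18.5
position: [0.5262, -0.2978, 0.1169]
orientation: [[-0.21, 0.978, 0.005], [0.978, 0.21, -0.001], [-0.002, 0.004, -1.0]]
force: [0.3, -0.4, -0.7]
grip_width: 0.0109
position: [0.5278, -0.2985, 0.1108]
orientation: [[-0.21, 0.978, 0.008], [0.978, 0.21, -0.003], [-0.005, 0.007, -1.0]]
force: [0.5, -0.0, -0.2]
```

```bash
python3 -m inch '[[0,-2,4,0,0.006,0],[0,-1,3,0,0,0]]'|sed -n 2,4p;python3 -m inch '[[0,0,2.5,0,0,0]]'|sed -n 2,4p;python3 -m inch '[[0,0,2.5,0,0,0]]'|sed -n 2,4p
```

```text
position: [0.5255, -0.2998, 0.1043]
orientation: [[-0.21, 0.978, 0.008], [0.978, 0.21, 0.002], [0.0, 0.008, -1.0]]
force: [0.7, -0.3, -0.7]
position: [0.5254, -0.2999, 0.1017]
orientation: [[-0.21, 0.978, 0.008], [0.978, 0.21, 0.002], [0.0, 0.008, -1.0]]
force: [0.0, -0.1, -0.2]
position: [0.526, -0.3006, 0.1007]
orientation: [[-0.21, 0.978, 0.01], [0.978, 0.21, 0.0], [-0.002, 0.01, -1.0]]
force: [-3.0, 1.9, 16.9]
```

```bash
python3 -m inch '[[0,0,-1,0,0,0]]'|sed -n 2,4p;python3 -m inch '[[0,0,0,0,0,0],[0,0,0,0,0,0],[0,0,0,0,0,0],[0,0,0,0,0,0]]' 60 30 
python3 - <<'E'
from h import *
snap('wrist','w15.png')
E
```

```text
position: [0.5262, -0.3008, 0.102]
orientation: [[-0.209, 0.978, 0.01], [0.978, 0.209, -0.0], [-0.002, 0.01, -1.0]]
force: [-0.4, 0.3, 0.3]
time_s: 19.88
position: [0.5261, -0.3006, 0.1016]
orientation: [[-0.21, 0.978, 0.01], [0.978, 0.21, 0.0], [-0.002, 0.01, -1.0]]
force: [0.1, -0.2, -0.0]
grip_width: 0.0601
```

View pics/w15.png

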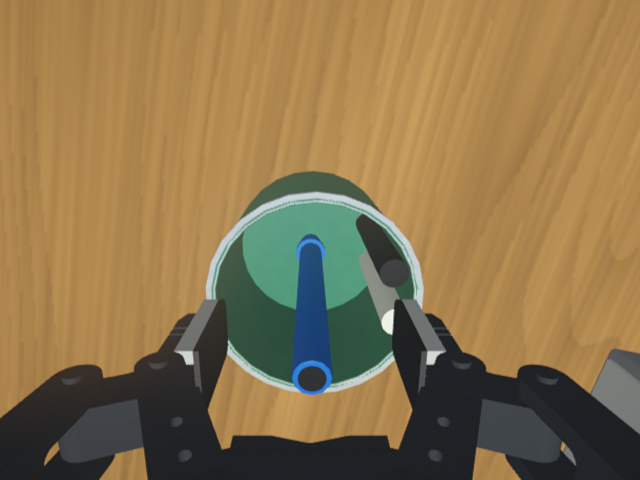

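```bash
python3 -m inch '[[0,0,-20,0,0,0],[0,0,-40,0,0,0],[0,0,-45,0,0,0],[0,0,-40,0,0,0],[0,0,0,0,0,0]]'|sed -n 2,2p
python3 - <<'E'
from h import *
snap('wrist','w16.png');plan([.552,-.0665,.23],Rdown(.2015))
E
```

```text
position: [0.5238, -0.3, 0.2493]
pos [ 0.523  -0.2995  0.2473] tot [ 29.  233.  -17.3] [ 0.007  0.002 -1.561] n 11
[[20.2, 7.0, 1.7, 0.001, 0.0, -0.142], [19.0, 9.8, 1.7, 0.001, 0.0, -0.142], [17.4, 12.4, 1.7, 0.001, 0.0, -0.142], [15.5, 14.7, 1.7, 0.001, 0.0, -0.142], [13.2, 16.7, 1.6, 0.001, 0.0, -0.142], [10.7, 18.4, 1.6, 0.001, 0.0, -0.142], [8.0, 19.8, 1.6, 0.001, 0.0, -0.142], [5.1, 20.7, 1.6, 0.001, 0.0, -0.142], [2.1, 21.2, 1.6, 0.001, 0.0, -0.142], [-0.9, 21.3, 1.6, 0.001, 0.0, -0.142], [-3.9, 21.0, 1.6, 0.001, 0.0, -0.142]]
```

View pics/w16.png

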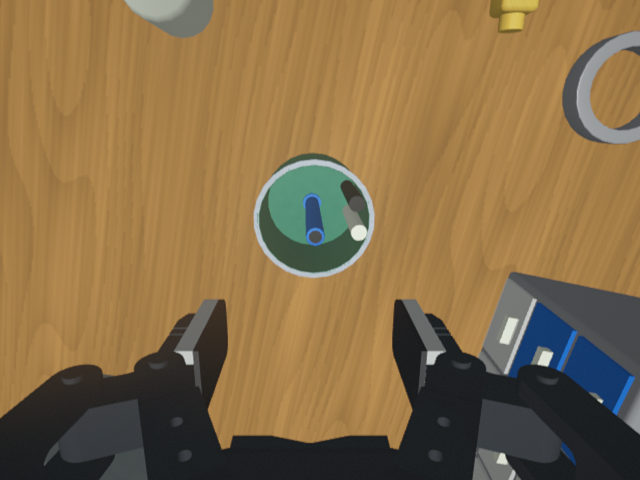

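The tube stands upright on the can floor at pixel (314,220), clear of the offcuts. I'm going back to the clip.

```bash
python3 -m inch '[[20,7,0,0,0,-0.142],[19,10,0,0,0,-0.142],[17,12,0,0,0,-0.142],[15,15,0,0,0,-0.142],[13,17,0,0,0,-0.142],[11,18,0,0,0,-0.142],[8,20,0,0,0,-0.142],[5,21,0,0,0,-0.142],[2,21,0,0,0,-0.142],[-1,21,0,0,0,-0.142],[-4,21,0,0,0,-0.142],[0,0,0,0,0,0]]' 40 >/dev/null
python3 - <<'E'
from h import *
snap('wrist','w17.png');plan([.552,-.0665,.15],Rdown(.2015))
E
```

```text
pos [ 0.5368 -0.0564  0.2257] tot [ 15.2 -10.1 -75.7] [ 0.025 -0.026  0.049] n 2
[[-7.1, -7.7, 37.5, 0.012, -0.013, 0.025], [-6.7, -7.1, 37.7, 0.012, -0.013, 0.025]]
```

View pics/w17.png

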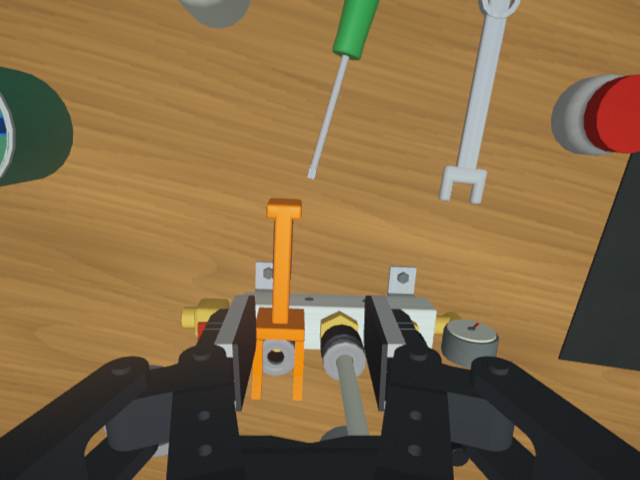

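```bash
python3 - <<'E'
from h import *
f=load('w17.png')
a=at_z(f,(281,309),.094);b=at_z(f,(285,218),.094);d=(a-b)[:2];print(a,b,np.arctan2(d[1],d[0]),np.linalg.norm(d), b[:2]+.023*d/np.linalg.norm(d))
E
python3 -m inch '[[-7,-8,20,0.02,-0.02,0.03],[-5,-5,15,0.005,-0.005,0.02],[0,0,0,0,0,0]]' >/dev/null
python3 - <<'E'
from h import *
plan([.552,-.0665,.12],Rdown(.2015))
E
```

```text
[ 0.59462337 -0.05887701  0.094     ] [ 0.52963073 -0.07174825  0.094     ] 0.1955115915452698 0.06625489978352632 [ 0.55219255 -0.06728007]
pos [ 0.5497 -0.0682  0.1872] tot [  2.3   1.7 -67.2] [-0.001 -0.004 -0.009] n 2
[[-1.4, 0.6, 33.6, -0.0, -0.002, -0.005], [-1.3, 0.6, 33.6, -0.0, -0.002, -0.005]]
```

```bash
python3 -m inch '[[-2,0.5,25,0,-0.002,-0.005],[-1,0.5,30,0,-0.002,-0.005],[0,0,30,0,0,0],[0,0,15,0,0,0],[0,0,0,0,0,0]]' 30 >/dev/null
python3 - <<'E'
from h import *
snap('wrist','w18.png');plan([.5525,-.067,.067],Rdown(.2015))
E
```

```text
pos [ 0.5536 -0.0698  0.0876] tot [ -1.1   2.8 -20.6] [-0.003  0.003 -0.005] n 1
[[0.6, 3.1, 20.6, -0.003, 0.003, -0.005]]
```

View pics/w18.png

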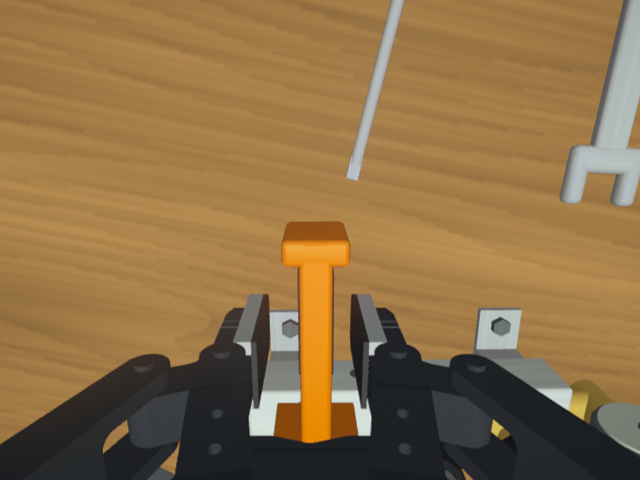

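```bash
python3 -m inch '[[1,3,12,-0.003,0.003,-0.005],[0,0,8,0,0,0],[0,0,0,0,0,0]]' >/dev/null
python3 - <<'E'
from h import *
snap('wrist','w19.png');plan([.5525,-.067,.067],Rdown(.2015))
E
```

```text
pos [ 0.5543 -0.0675  0.0691] tot [-1.8  0.5 -2.1] [-0.002  0.004 -0.   ] n 1
[[1.6, 0.8, 2.0, -0.002, 0.004, -0.0]]
```

View pics/w19.png

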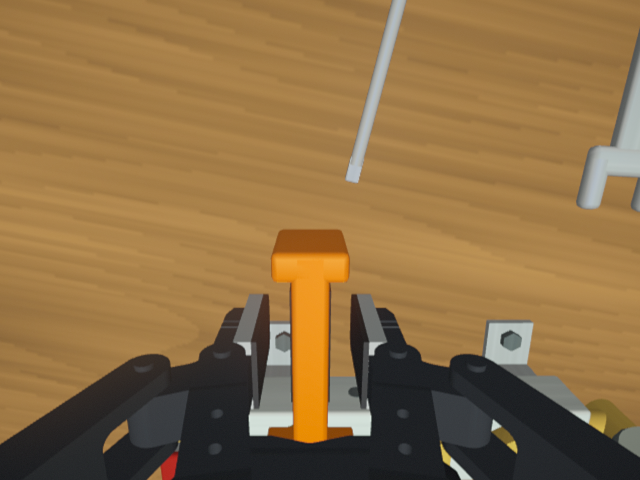

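```bash
python3 -m inch '[[1.5,0.5,2,-0.002,0.004,0],[0,0,0,0,0,0],[0,0,0,0,0,0],[0,0,0,0,0,0],[0,0,0,0,0,0]]' 6 50 >/dev/null; python3 st.py
python3 -m inch '[[4,0,0,0,0,0]]' >/dev/null; python3 st.py;python3 -m inch '[[5,0,0,0,0,0]]' >/dev/null; python3 st.py
```

```text
long 0.5283 lat -0.1766 z 0.0676 rot [-0.0001  0.0008 -0.0002] Flong 0.3 Flat 0.5 Fz -0.9 w 0.011
long 0.5274 lat -0.177 z 0.0682 rot [-0.0002  0.0069  0.0006] Flong 10.2 Flat 0.5 Fz -7.5 w 0.0111
long 0.5262 lat -0.1773 z 0.0687 rot [-0.0001  0.0143  0.0017] Flong 10.9 Flat 0.9 Fz -7.6 w 0.0111
```

```bash
python3 -m inch '[[5,0.3,2.5,0,0.02,0.001]]' >/dev/null; python3 st.py;python3 -m inch '[[5,0,1,0,0.008,0]]' >/dev/null; python3 st.py;python3 -m inch '[[5,0,0.7,0,0.006,0]]' >/dev/null; python3 st.py
```

```text
long 0.5244 lat -0.1776 z 0.0674 rot [-0.0009  0.0008  0.0014] Flong 3.4 Flat 1.1 Fz 4.1 w 0.011
long 0.5221 lat -0.1782 z 0.0679 rot [-0.002  -0.0018  0.0021] Flong 2.5 Flat 0.3 Fz 5.1 w 0.0112
long 0.5186 lat -0.1788 z 0.0683 rot [-0.003  -0.0043  0.0023] Flong 3.8 Flat 0.7 Fz 2.5 w 0.0112
```

```bash
python3 -m inch '[[5,1,0.8,-0.002,0.002,0.002]]' >/dev/null; python3 st.py;python3 -m inch '[[6,0.7,0.5,-0.001,0.002,0.002]]' >/dev/null; python3 st.py;python3 -m inch '[[6,0.5,0.5,0,0.003,0]]' >/dev/null; python3 st.py
```

```text
long 0.5144 lat -0.1782 z 0.0682 rot [-0.0019 -0.0041  0.0001] Flong 3.5 Flat -0.3 Fz 4.0 w 0.011
long 0.5084 lat -0.1778 z 0.0681 rot [-0.0013 -0.0052 -0.0021] Flong 2.7 Flat 0.4 Fz 5.2 w 0.0112
long 0.5009 lat -0.1775 z 0.0675 rot [-0.0022 -0.0104 -0.0029] Flong 0.1 Flat -1.6 Fz 2.4 w 0.0112
```

```bash
python3 -m inch '[[6,0.3,0.3,0,0.002,0],[6,0,0,0,0,0]]' >/dev/null; python3 st.py;python3 -m inch '[[7,0,0,0,0,0],[7,0,0,0,0,0]]' >/dev/null; python3 st.py
```

```text
long 0.4835 lat -0.1758 z 0.0651 rot [ 0.0001 -0.0212 -0.0034] Flong 0.3 Flat -0.2 Fz -0.6 w 0.0111
long 0.4658 lat -0.1745 z 0.0638 rot [ 0.0025 -0.0265 -0.0033] Flong 0.7 Flat 0.4 Fz -1.2 w 0.0109
```

```bash
python3 -m inch '[[15,0,-5,0.002,-0.02,-0.003],[5,0,-25,0,-0.005,0],[0,0,-35,0,0,0],[0,0,0,0,0,0]]' >/dev/null; python3 st.py
python3 - <<'E'
from h import *
snap('wrist','w20.png');s=snap('scene','s20.png')
cv2.imwrite('pics/d20.png',s['frame'][130:320,100:340].repeat(3,0).repeat(3,1))
plan([.468,.304,.13],Rdown(.086))
E
```

```text
long 0.4414 lat -0.173 z 0.129 rot [ 0.0031 -0.0063 -0.0005] Flong 0.1 Flat -0.8 Fz -0.9 w 0.0114
pos [ 0.4652 -0.0806  0.1265] tot [  2.8 384.6   3.5] [ 0.005 -0.011  0.115] n 9
[[-8.8, 41.8, -0.2, 0.001, -0.001, 0.013], [-8.3, 41.9, -0.3, 0.001, -0.001, 0.013], [-7.8, 42.0, -0.3, 0.001, -0.001, 0.013], [-7.2, 42.1, -0.3, 0.001, -0.001, 0.013], [-6.7, 42.2, -0.3, 0.001, -0.001, 0.013], [-6.1, 42.3, -0.3, 0.001, -0.001, 0.013], [-5.6, 42.4, -0.3, 0.001, -0.001, 0.013], [-5.1, 42.4, -0.3, 0.001, -0.001, 0.013], [-4.5, 42.5, -0.4, 0.001, -0.001, 0.013]]
```

View pics/d20.png

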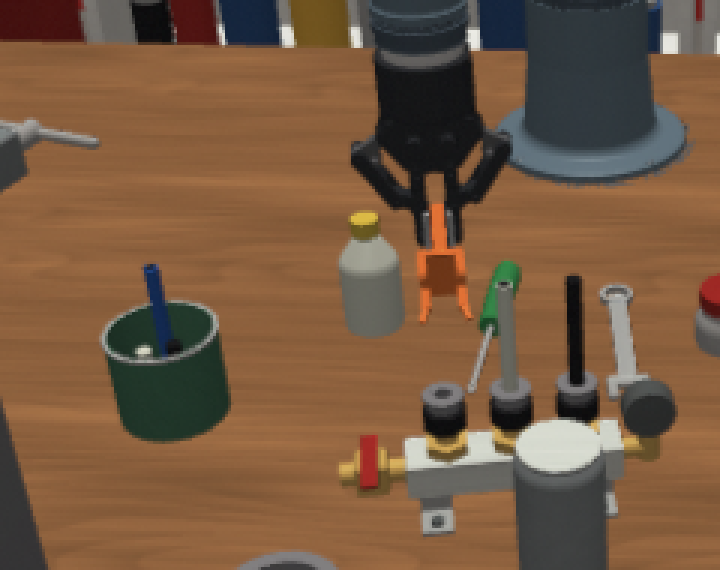

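View pics/w20.png

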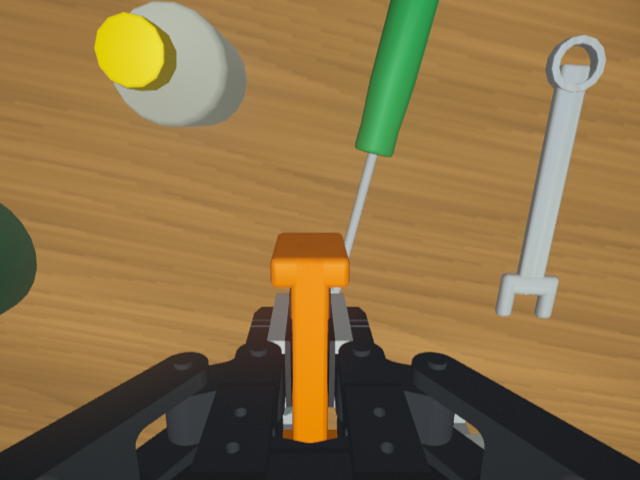

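```bash
python3 -m inch '[[0,42,-1.5,0.001,-0.003,0.013],[-5,42,-1.5,0,0,0.013],[-7,42,-1.5,0,0,0.013],[-7,42,-1.5,0,0,0.013],[-7,42,-1.5,0,0,0.013],[-7,42,-1.5,0,0,0.013],[-6,42,-1.5,0,0,0.013],[-6,42,-1.5,0,0,0.013],[-5,35,-1.5,0,0,0.013],[0,0,0,0,0,0]]' >/dev/null
python3 - <<'E'
from h import *
plan([.472,.3057,.03],Rdown(.086))
E
```

```text
pos [0.4509 0.3025 0.1259] tot [ 21.1   3.2 -95.9] [ 0.    -0.031 -0.008] n 3
[[-8.1, 0.5, 31.7, 0.0, -0.01, -0.003], [-7.7, 0.5, 31.8, 0.0, -0.01, -0.003], [-7.4, 0.5, 31.9, 0.0, -0.01, -0.003]]
```

```bash
python3 -m inch '[[-10,0.5,25,0,-0.015,-0.003],[-8,0.5,28,0,-0.015,-0.003],[-3,0,25,0,-0.003,-0.002],[0,0,8,0,0,0],[0,0,0,0,0,0]]' >/dev/null
python3 - <<'E'
from h import *
plan([.472,.3057,.008],Rdown(.086))
E
```

```text
pos [0.467  0.2997 0.0324] tot [  5.    6.  -24.4] [-0.006 -0.006 -0.001] n 1
[[-5.7, 5.7, 24.3, -0.006, -0.006, -0.001]]
```

```bash
python3 -m inch '[[-4,4,10,-0.006,-0.006,0],[0,0,7,0,0,0],[0,0,0,0,0,0]]' >/dev/null
python3 - <<'E'
from h import *
plan([.472,.3057,.008],Rdown(.086));print(bot.get_obs()['force'])
E
```

```text
pos [0.472  0.3045 0.0159] tot [-0.   1.2 -7.9] [ 0.002  0.003 -0.001] n 1
[[-0.0, 1.1, 7.9, 0.002, 0.003, -0.001]]
[-0.40778066 -0.02363901 -0.09898579]
```

```bash
python3 -m inch '[[0,0,4,0.002,0.003,0],[0,0,2,0,0,0]]'|sed -n 2,4p;python3 -m inch '[[0,0,1.5,0,0.001,0]]'|sed -n 2,4p;python3 -m inch '[[0,0,1,0,0,0]]'|sed -n 2,4p
```

```text
position: [0.4727, 0.305, 0.0103]
orientation: [[-0.996, -0.085, 0.001], [-0.085, 0.996, 0.0], [-0.001, 0.0, -1.0]]
force: [-0.9, -0.4, 0.2]
position: [0.4728, 0.3051, 0.0098]
orientation: [[-0.996, -0.085, 0.001], [-0.085, 0.996, 0.0], [-0.001, 0.0, -1.0]]
force: [-5.3, -2.2, 17.6]
position: [0.4728, 0.3051, 0.0099]
orientation: [[-0.996, -0.085, 0.001], [-0.085, 0.996, 0.0], [-0.001, 0.0, -1.0]]
force: [-3.3, -1.8, 7.4]
```

```bash
python3 -m inch '[[0,0,-0.3,0,0,0],[0,0,0,0,0,0],[0,0,0,0,0,0],[0,0,0,0,0,0]]' 40 30 |sed -n 2,5p
python3 -m inch '[[0,0,-15,0,0,0],[0,0,-30,0,0,0],[0,0,-40,0,0,0],[0,0,-50,0,0,0],[15,0,-40,0,0,0],[0,0,0,0,0,0]]'|sed -n 1,2p
python3 - <<'E'
from h import *
snap('wrist','w21.png');snap('scene','s21.png');snap('top','t21.png')
E
```

```text
position: [0.4734, 0.3053, 0.0105]
orientation: [[-0.996, -0.085, 0.002], [-0.085, 0.996, 0.001], [-0.002, 0.001, -1.0]]
force: [-0.2, 0.6, 0.3]
grip_width: 0.0398
time_s: 30.35
position: [0.4578, 0.3039, 0.1956]
```

View pics/w21.png

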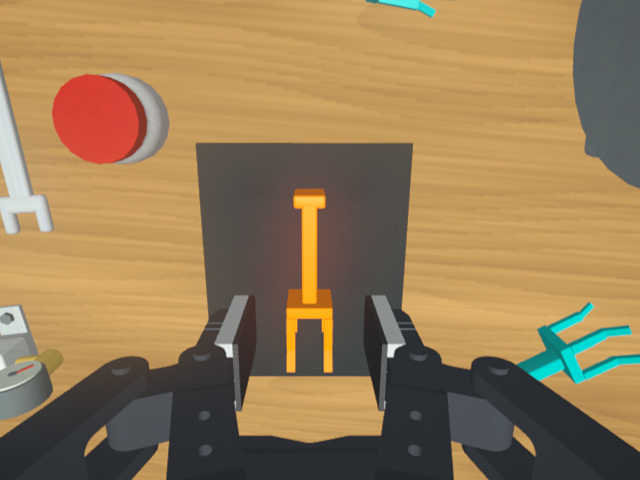

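View pics/s21.png

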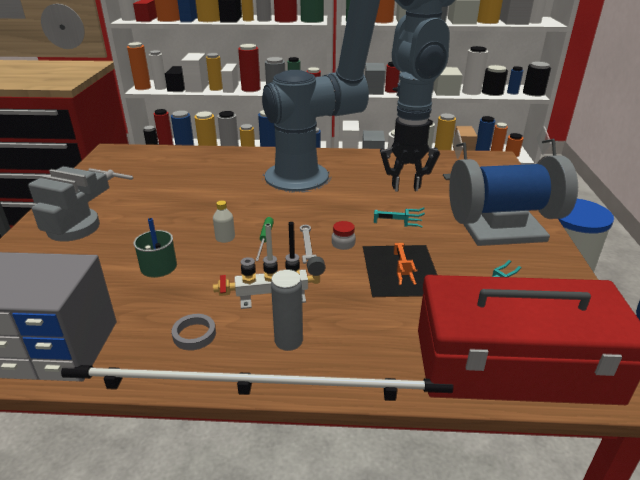

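View pics/t21.png

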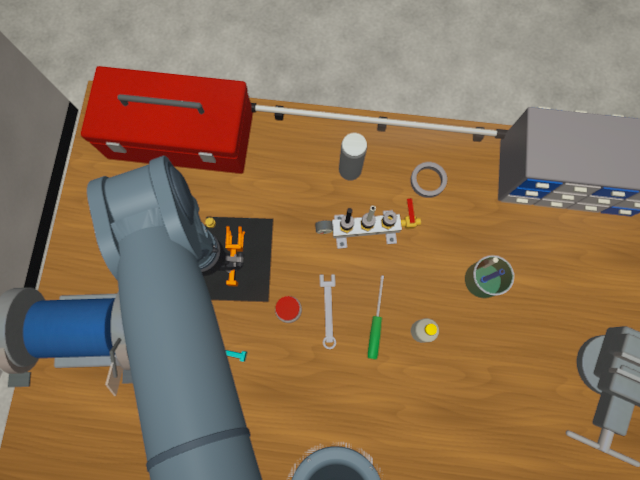

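```bash
python3 - <<'E'
from h import *
print(bot.close_job())
E
```

```text
the job is handed in; nothing more can be done
None
```

The job is done and handed in at about 30 s of the 72 s allowed.

- **Clip on:** I slid the orange clip home on the blue tube's fitting (manifold y = -50 mm). It met the head at about 14 N. The picture showed the ring held down.
- **Push force:** Partway on, the clip sat too low and the push rose to about 11 N. I raised and levelled it before going on. The 11 N and 14 N peaks are a little above the 3–10 N suggested for sliding it on.
- **Blue tube:** It came straight up with under about 2 N on the wrist. I lowered it to the can floor, touching down at about 17 N. The pictures show it standing clear of the two offcuts.
- **Clip off:** I drew the clip back off, peaking at about 11 N. The next picture shows the ring level with the other two again.
- **Clip down:** It rests level on its underside on the mat, within a few millimetres of where it started. I took "lay it flat" to mean this upright pose rather than on its side.

In the last pictures the white and black tubes are still in their fittings, the bystanders look unmoved, and the gripper was clear of everything. I judged the ring, tube and bystanders by eye only; I did not measure them.

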